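# Move a row of sample containers to the other rack in reverse order

## Task

Move the four containers from the full rack into the bays of the empty rack in reverse order, counted from the racks' pull loops: the one nearest the pull loop of the full rack goes into the bay farthest from the pull loop of the empty rack, the next into the next bay, and so on. Keep every container upright, and leave each standing in the middle of its own bay.

Things in the scene. Friction and masses are not known exactly. Their poses are not given: they have to be found in the camera images.
- full_rack: rack with the row at the start: flat aluminium carrier 72 x 268 mm (x, y), lips 11 mm high, four grey adapters on it. Four positions at y = -96, -32, 32, 96 mm, x = 0. Steel pull loop (24 mm high) at the +y end only, to y = 164 mm. Fixed; origin: underside centre, on the worktop; x across, y along the row to the loop, within 0.3 rad of world y.
- empty_rack: white tray 68 x 260 mm (x, y), four square bays 60 mm wide inside, 4 mm walls with top 15 mm and bay floor 5 mm above the worktop. Positions are bay centres. Four positions at y = -96, -32, 32, 96 mm, x = 0. Steel pull loop (24 mm high) at the +y end only, to y = 164 mm. Fixed; origin: underside centre, on the worktop; x across, y along the row to the loop, within 0.3 rad of world y.
- cartridge: test cartridge: squarish clear box, flat blue lid (fixed shut), 57 mm high; body 33 x 28 mm (its x, y) up to 50 mm, lid 37 x 34 mm, a few mm proud of the body. Its x starts along the full rack's x. Origin: underside centre, z up; at the start 7 mm above the worktop, in its adapter. 28 to 56 g.
- jar: round brown glass jar, white cap, paper band; the widest of the four: 43 mm diameter up to 31 mm height, narrowing to a neck above that, cap 39 mm from 48 to 64 mm height. Origin: underside centre, z up; at the start 7 mm above the worktop, in its adapter. 28 to 56 g.
- dropper_bottle: round white dropper bottle with a tapered cap: body 31 mm diameter up to about 50 mm, cap 18 mm, 74 mm high. Origin: underside centre, z up; at the start 7 mm above the worktop, in its adapter. 28 to 56 g.
- vial: slim white vial, the thinnest of the four: 14 mm diameter, its cap (54 to 65 mm height) 16 mm, 65 mm high. Origin: underside centre, z up; at the start 7 mm above the worktop, in its adapter. 28 to 56 g.
- cartridge_adapter: grey square block, 60 x 60 x 8 mm, with a pocket 6 mm deep (rectangular, 42 x 38 mm) in which the cartridge stands at the start. Fixed on the full rack, so it still marks where that container stood once it is gone. Origin: underside centre, 5 mm above the worktop, at one of the full rack's four positions.
- jar_adapter: grey square block, 60 x 60 x 8 mm, with a pocket 6 mm deep (round, 47 mm) in which the jar stands at the start. Fixed on the full rack, so it still marks where that container stood once it is gone. Origin: underside centre, 5 mm above the worktop, at one of the full rack's four positions.
- dropper_bottle_adapter: grey square block, 60 x 60 x 8 mm, with a pocket 6 mm deep (round, 36 mm) in which the dropper bottle stands at the start. Fixed on the full rack, so it still marks where that container stood once it is gone. Origin: underside centre, 5 mm above the worktop, at one of the full rack's four positions.
- vial_adapter: grey square block, 60 x 60 x 8 mm, with a pocket 6 mm deep (round, 20 mm) in which the vial stands at the start. Fixed on the full rack, so it still marks where that container stood once it is gone. Origin: underside centre, 5 mm above the worktop, at one of the full rack's four positions.
There are look-alikes about, which are no part of the job. What is shaped like the dropper_bottle but yellow is not meant. What is shaped like the vial but red or yellow is not meant.

How it is judged:
By the outcome, as a careful person would: the job done as asked, in the order asked, and still so for the second after the job is handed in, with the robot touching nothing.
It also fails if it takes over 112 s, if anything falls off the work surface, if the arm or the gripper's body presses on something with over 40 N, if the wrist force passes 120 N, or if a joint passes its speed limit or range.

## Robot

A 6-joint arm with a two-finger parallel gripper is mounted at the origin on a cart in front of the work surface, level with it; the furniture and walls round the work are solid. World frame = base frame: x ahead of the robot, y to its left, z up, the work surface at z = 0. Lengths are in m, angles in degrees, forces in N, time in s.
With the tool pointing down it reaches from about 0.3 to 0.75 m from the base axis. Payload 8.5 kg.
Tool frame: the origin (TCP) lies midway between the tips of the shut fingers; the grasp point (between the pads) lies 19 mm behind it (env.pinch_z is the z of the grasp point in the tool frame, in m); z points along the fingers, y is the line along which they close (so a half turn about z gives the same grasp; the last joint's range is limited). The gripper opens to 85 mm and grips with 20 to 120 N. Pads are 22 mm wide; open, the fingers measure 114 mm over their backs; the gripper's body (76 mm by 85 mm) begins 54 mm behind the grasp point. The pads swing forward as they close: fully open they stand 13 mm farther back than shut.
Start: joints at [-84.013, 21.807, 74.336, -0, 83.858, -12.336], TCP at [0.173, -0.522, 0.231] pointing down, gripper open.
Joint ranges: [-178.18, 178.18], [-50.72, 133.34], [12.68, 142.11], [-81.47, 261.47], [9.98, 163.14], [-165.26, 165.26]. Speed limits (degrees/s): [136.94, 136.94, 180, 180, 180, 180].

## Interface

Orientations are given as a 3x3 rotation matrix whose columns are the frame's x, y, z axes.
In Python, from rig import env gives the robot as it stands.
- The arm moves only by the tool arm_command, never from a script. Its argument "deltas" is a list of rows, each an object of numbers: "rx", "ry", "rz": the turn, a rotation vector about the tool's x, y, z in rad; "dx", "dy", "dz": the shift along the tool's x, y, z in m; "fingers": the finger opening in m, from 0 to 0.0854. In form: [{"rx": .., "ry": .., "rz": .., "dx": .., "dy": .., "dz": .., "fingers": ..}, ...]. A call has 1 to 12 rows; each row shifts and turns the commanded pose from where the row before left it, along the tool's axes as they then stand; what a row does not reach is not made up. A row lasts 1/10 s, in which the tool goes at most 50 mm and 8.59 degrees, less where a joint would pass 70% of its speed; a pose out of reach is approached as far as the arm can. A call is refused whole if a number of a shift passes 0.05 or a number of a turn 0.15, either way. A call with a gripper value outside its range is refused whole. The fingers move at their own pace and stop on an object; "squeeze" is the grip in N (left out, the last holds). Time passes only in rows, so rows that do not move let the fingers close. It gives the time, the measured TCP pose, the force, the opening and the grip force at its end, in the units of the state.
- env.observe(): the state, without advancing time (a new reading comes with each control period).
- env.get_image(name): name is "scene" or "top" or "wrist"; returns a dict with "color" (384x512x3 uint8, blue, green, red), "camera_matrix" (3x3 intrinsics, pixels), "eye" and "orientation" of the camera in the world. Camera axes: x right, y up, looking along -z (the intrinsics and any distortion apply to the point x, -y, -z); pixel columns grow to the right and rows downward; lengths in m; the calibration is good to about 2 mm. The wrist camera is an equidistant fisheye: a pixel r from the principal point sees the ray r / f radians off the axis. A picture is of the moment at which its call begins. There is no depth.
- env.close_job(): hands the job in; it is judged then, once.
Trained networks look in a picture, given as the dict that the camera call returned (one of the last four; its "shot" number tells which), for a name from the list of things; names that differ only in an ending like _2 or _b are one class to them, and where a whole thing is asked for, a point or a joint stands for the part that bears it (a point fixed in the world has none). Each returns a list of dicts, best first, with "p" (0 to 1); they miss things now and then, are a little off and sometimes report something else, mostly with a low value. They report only what shows in the picture. A call takes as long as a camera call. They do not tell look-alikes from the thing itself.
- env.look_for(query, picture): "box" ([left, top, right, bottom] in pixels, round what is visible of it).
- env.tip_of(query, picture): "location" ([column, row] in pixels: a listed point, or the origin of a listed thing).
The state is a dict: "time_s": time; "q": joint angles; "qvel": joint speeds; "joint_efforts": joint torques, N m; "position": TCP position; "tool_rot": TCP orientation; "ft_force": force on the tool from outside, world axes, zero at the start; "wrist_torque": the same for the moment, N m; "grip_width": finger opening in m; "gripper_force": force on a finger pad.
Only numpy, scipy, OpenCV 4.12 (cv2) and the standard library are available. Lean on these libraries where they do the work, as an engineer would, in place of code of your own. Each camera call takes 0.05 s, during which the arm holds its last target. There are 200 camera calls.

## Working session

There is one attempt and no reset: what is moved stays moved. The work goes in short steps, Python scripts to look and compute and a tool call to move; the robot and the scene stay as the last step left them, time stands still between calls to the robot, and variables do not carry over. Pictures are saved under pics/ and viewed, at most 15 in all, crops included, and the job is handed in when it is done.

Besides the shell and the picture viewer there is one more tool, called as name(argument=value, ...) on one line, values as JSON. arm_command: Moves the arm, as the interface text tells. Its arguments: {"type":"object","properties":{"deltas":{"type":"array"},"squeeze":{"type":"number"}},"required":["deltas"]}

```bash
mkdir -p pics; ls
python3 - <<'E'
from rig import env
import cv2,numpy as np
s=env.observe();print(s['time_s'],s['position'],s['tool_rot'],s['grip_width'],env.pinch_z)
ims=[]
for n in('scene','top'):
    p=env.get_image(n);ims.append(p['color']);print(n,p['camera_matrix'],p['eye'],p['orientation'],[k for k in p])
    cv2.imwrite(f'pics/{n}0.png',cv2.resize(p['color'],(800,600)))
    for q in['full_rack','empty_rack','cartridge','jar','dropper_bottle','vial','cartridge_adapter','jar_adapter','dropper_bottle_adapter','vial_adapter']:
        print(q,[(np.round(d['location']).tolist(),round(d['p'],2)) for d in env.tip_of(q,p)][:4],[(np.round(d['box']).tolist(),round(d['p'],2)) for d in env.look_for(q,p)][:4])
E
```

```text
pics
0.0 [ 0.1728511  -0.52183862  0.2307351 ] [[ 9.49307916e-01  3.14347674e-01 -1.44950859e-04]
 [ 3.14347569e-01 -9.49306967e-01  1.37390167e-03]
 [ 2.94279935e-04 -1.34982068e-03 -9.99999046e-01]] 0.08502784743000828 -0.0187
scene [[354.01647175   0.         254.36318242]
 [  0.         354.01647175 198.64225326]
 [  0.           0.           1.        ]] [0.08388425 0.56916854 0.58377557] [[-0.82227319  0.35530792 -0.44454818]
 [-0.5690244  -0.50119152  0.65193427]
 [ 0.00883363  0.78902683  0.61429522]] ['color', 'camera_matrix', 'eye', 'orientation', 'shot']
full_rack [([190.0, 266.0], 0.7)] [([119.0, 245.0, 246.0, 309.0], 0.63)]
empty_rack [([272.0, 176.0], 0.72)] [([244.0, 150.0, 296.0, 204.0], 0.67)]
cartridge [([150.0, 286.0], 0.8)] [([134.0, 262.0, 155.0, 298.0], 0.64)]
jar [([226.0, 243.0], 0.65)] [([215.0, 221.0, 236.0, 250.0], 0.72)]
dropper_bottle [([228.0, 304.0], 0.84), ([172.0, 272.0], 0.73), ([119.0, 265.0], 0.72), ([189.0, 269.0], 0.35)] [([108.0, 240.0, 123.0, 272.0], 0.93), ([162.0, 248.0, 183.0, 280.0], 0.86), ([219.0, 280.0, 237.0, 310.0], 0.83)]
vial [([201.
[... 1204 characters left out ...]
207.0, 203.0], 0.55)] [([194.0, 195.0, 216.0, 216.0], 0.82)]
dropper_bottle [([154.0, 191.0], 0.75), ([135.0, 142.0], 0.7), ([158.0, 249.0], 0.51)] [([142.0, 182.0, 159.0, 200.0], 0.72), ([145.0, 245.0, 164.0, 259.0], 0.68), ([123.0, 132.0, 140.0, 149.0], 0.65)]
vial [([175.0, 260.0], 0.54), ([176.0, 200.0], 0.42), ([186.0, 244.0], 0.4)] [([179.0, 238.0, 194.0, 250.0], 0.57)]
cartridge_adapter [([128.0, 186.0], 0.78)] [([114.0, 171.0, 146.0, 202.0], 0.68)]
jar_adapter [([204.0, 208.0], 0.82)] [([189.0, 195.0, 222.0, 226.0], 0.69)]
dropper_bottle_adapter [([152.0, 190.0], 0.55)] [([137.0, 176.0, 174.0, 208.0], 0.93)]
vial_adapter [([179.0, 197.0], 0.65)] [([166.0, 185.0, 199.0, 216.0], 0.89)]
```

View pics/scene0.png

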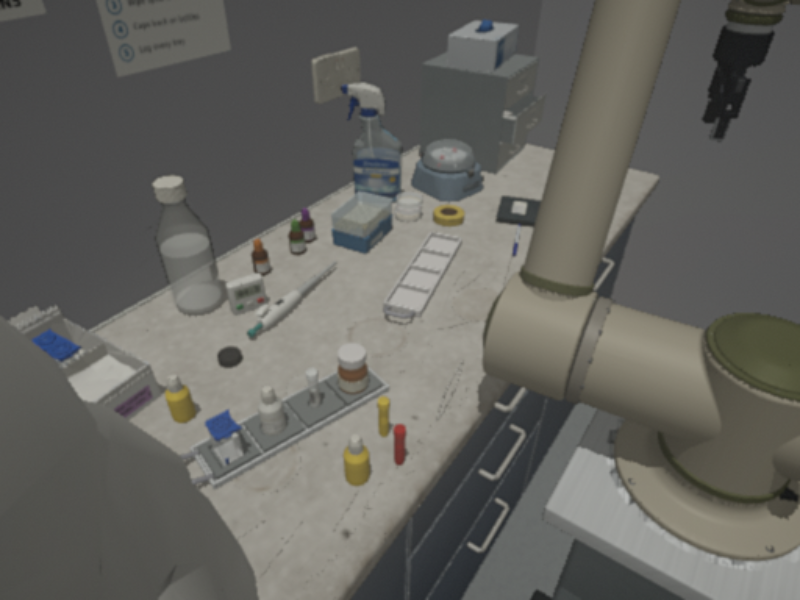

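View pics/top0.png

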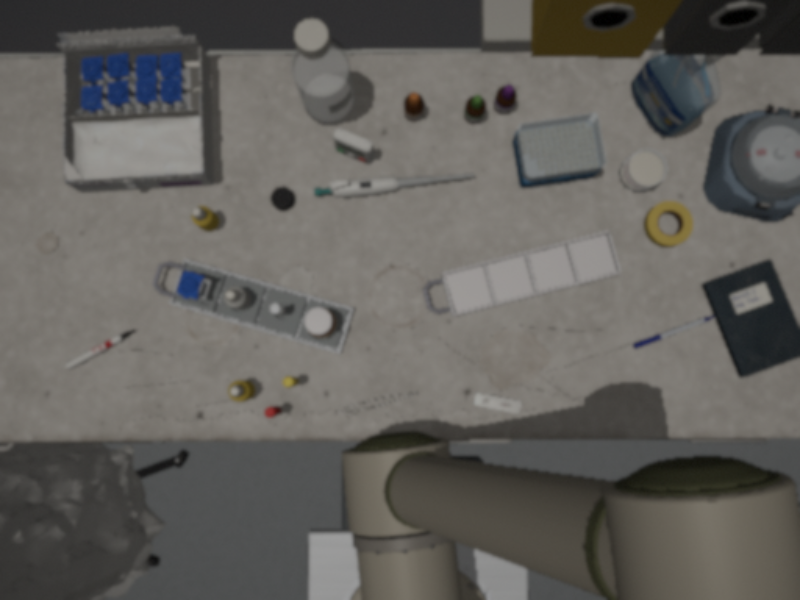

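The full rack is at the left: cartridge (190,285) next to the loop (170,275), then dropper (235,295), vial (279,310) and white-capped jar (318,320). The empty rack's loop is at (437,297) and its far end at (610,255). The yellow and red look-alikes stand off the rack. Next I triangulate.

```bash
cat > h.py <<'E'
from rig import env
import cv2,numpy as np
def ray(p,uv,fish=False):
    K=p['camera_matrix'];x=(uv[0]-K[0,2])/K[0,0];y=(uv[1]-K[1,2])/K[1,1]
    if fish:
        r=np.hypot(x,y);s=np.sin(r)/max(r,1e-9);d=np.array([x*s,-y*s,-np.cos(r)])
    else: d=np.array([x,-y,-1.])
    d=np.asarray(p['orientation'])@d;return np.asarray(p['eye']),d/np.linalg.norm(d)
def onz(p,uv,z,fish=False):
    e,d=ray(p,uv,fish);return e+d*(z-e[2])/d[2]
def tri(rs):
    A=sum(np.eye(3)-np.outer(d,d) for e,d in rs);b=sum((np.eye(3)-np.outer(d,d))@e for e,d in rs)
    X=np.linalg.solve(A,b);return X,max(np.linalg.norm(np.cross(X-e,d)) for e,d in rs)
def proj(p,X,fish=False):
    v=np.asarray(p['orientation']).T@(np.asarray(X)-p['eye']);x,y,z=v[0],-v[1],-v[2];K=p['camera_matrix']
    if fish:
        r=np.hypot(x,y);k=np.arctan2(r,z)/max(r,1e-9);return np.array([K[0,0]*x*k+K[0,2],K[1,1]*y*k+K[1,2]])
    return np.array([K[0,0]*x/z+K[0,2],K[1,1]*y/z+K[1,2]])
E
python3 - <<'E'
from h import *
S=env.get_image('scene');T=env.get_image('top')
def best(q,p,i=0): return env.tip_of(q,p)[i]['location']
R=lambda X:np.round(X,4)
for q in['full_rack','empty_rack','cartridge_adapter','jar_adapter','dropper_bottle_adapter','vial_adapter']:
    a,b=best(q,S),best(q,T);X,e=tri([ray(S,a),ray(T,b)]);print(q,R(X),round(e,4),'top@z5',R(onz(T,b,.005)[:2]),'scene@z5',R(onz(S,a,.005)[:2]))
# full-res upscaled crops
for n,p,(a,b,c,d) in(('t',T,(85,140,405,235)),):
    cv2.imwrite('pics/c1.png',cv2.resize(p['color'][b:d,a:c],None,fx=2.5,fy=2.5,interpolation=cv2.INTER_CUBIC))
cv2.imwrite('pics/c2.png',cv2.resize(S['color'][140:320,100:320],None,fx=3.3,fy=3.3,interpolation=cv2.INTER_CUBIC))
p=env.get_image('wrist');print(p['camera_matrix'],p['eye'],p['orientation'])
E
```

```text
full_rack [0.4817 0.2313 0.0051] 0.0044 top@z5 [0.4852 0.234 ] scene@z5 [0.4777 0.2292]
empty_rack [ 5.280e-01 -1.726e-01  2.000e-04] 0.0033 top@z5 [ 0.5303 -0.1702] scene@z5 [ 0.5214 -0.168 ]
cartridge_adapter [ 0.5121  0.3183 -0.0027] 0.0009 top@z5 [0.5119 0.3168] scene@z5 [0.5057 0.3211]
jar_adapter [0.4484 0.1389 0.0132] 0.0013 top@z5 [0.4501 0.1406] scene@z5 [0.4524 0.1321]
dropper_bottle_adapter [0.4944 0.2627 0.0017] 0.0035 top@z5 [0.4968 0.2643] scene@z5 [0.4889 0.2628]Traceback (most recent call last):
  File "<stdin>", line 6, in <module>
  File "<stdin>", line 3, in best
IndexError: list index out of range
```

arm_command(deltas=[{"rz":-0.148},{"rz":-0.148},{"rz":-0.148},{"rz":-0.148},{"rz":-0.148},{"rz":-0.148},{"rz":-0.148},{"rz":-0.148},{"rz":-0.148},{"rz":-0.15},{}])

```text
invalid input
```

```bash
cat >> h.py <<'E'
def pose():
    s=env.observe();R=np.asarray(s['tool_rot']);return np.asarray(s['position']),R,np.degrees(np.arctan2(R[1,1],R[0,1])),s
def go(X,psi=None):
    P,R,y,s=pose();print('t',round(s['time_s'],1),'P',P.round(4),'psi',round(y,2),'tool d',(R.T@(np.asarray(X)-P)).round(4),'rz',None if psi is None else round(-np.radians(psi-y),4),'w',round(s['grip_width'],4),'tilt',R[:2,2].round(4))
E
python3 -c "
from h import *
go([.43,-.17,.25],13.6)"
```

```text
t 2.8 P [ 0.1729 -0.5221  0.2313] psi -71.68 tool d [ 0.3548 -0.2535 -0.0187] rz -1.4884 w 0.0856 tilt [-0. -0.]
```

arm_command(deltas=[{"rx":0,"ry":0,"rz":-0.148,"dx":0,"dy":0,"dz":0,"fingers":0.085},{"rx":0,"ry":0,"rz":-0.148,"dx":0,"dy":0,"dz":0,"fingers":0.085},{"rx":0,"ry":0,"rz":-0.148,"dx":0,"dy":0,"dz":0,"fingers":0.085},{"rx":0,"ry":0,"rz":-0.148,"dx":0,"dy":0,"dz":0,"fingers":0.085},{"rx":0,"ry":0,"rz":-0.148,"dx":0,"dy":0,"dz":0,"fingers":0.085},{"rx":0,"ry":0,"rz":-0.148,"dx":0,"dy":0,"dz":0,"fingers":0.085},{"rx":0,"ry":0,"rz":-0.148,"dx":0,"dy":0,"dz":0,"fingers":0.085},{"rx":0,"ry":0,"rz":-0.148,"dx":0,"dy":0,"dz":0,"fingers":0.085},{"rx":0,"ry":0,"rz":-0.148,"dx":0,"dy":0,"dz":0,"fingers":0.085},{"rx":0,"ry":0,"rz":-0.15,"dx":0,"dy":0,"dz":0,"fingers":0.085}])

```text
time_s: 3.75
position: [0.1729, -0.5221, 0.2314]
tool_rot: [[-0.235, 0.972, -0.0], [0.972, 0.235, -0.0], [-0.0, -0.0, -1.0]]
ft_force: [0.1, -0.1, -0.0]
grip_width: 0.0849
gripper_force: 0.0
```

```bash
python3 -c "
from h import *
go([.43,-.17,.25],13.6)"
```

```text
t 3.8 P [ 0.1729 -0.5221  0.2314] psi 13.59 tool d [ 0.2818  0.3326 -0.0187] rz -0.0002 w 0.0849 tilt [-0. -0.]
```

arm_command(deltas=[{"dx":0.028,"dy":0.033,"dz":-0.002},{"dx":0.028,"dy":0.033,"dz":-0.002},{"dx":0.028,"dy":0.033,"dz":-0.002},{"dx":0.028,"dy":0.033,"dz":-0.002},{"dx":0.028,"dy":0.033,"dz":-0.002},{"dx":0.028,"dy":0.033,"dz":-0.002},{"dx":0.028,"dy":0.033,"dz":-0.002},{"dx":0.028,"dy":0.033,"dz":-0.002},{"dx":0.028,"dy":0.033,"dz":-0.002},{"dx":0.028,"dy":0.033,"dz":-0.001},{"dx":0}])

```text
invalid input
```

Run:
```python
from h import *
p=env.get_image('wrist');go([0.48,.2,.25],-17)
P,R,_,_=pose();print(p['camera_matrix'],'cam in tool',(R.T@(p['eye']-P)).round(4),(R.T@np.asarray(p['orientation'])).round(3))
cv2.imwrite('pics/w1.png',cv2.resize(p['color'],(800,600)))
th=np.radians(13.6)
for y in(-.096,-.032,.032,.096): print(proj(p,np.array([.528,-.172,.005])+[-np.sin(th)*y,np.cos(th)*y,0],True).round(1))
print(env.tip_of('empty_rack',p))
```

```text
t 3.8 P [ 0.1729 -0.5221  0.2313] psi 14.02 tool d [ 0.6262  0.4729 -0.0187] rz 0.5414 w 0.0854 tilt [0. 0.]
[[297.31863964   0.         256.27864188]
 [  0.         297.31863964 194.24503473]
 [  0.           0.           1.        ]] cam in tool [ 0.0803  0.0005 -0.1423] [[-0.006  0.95   0.312]
 [ 1.     0.006  0.002]
 [-0.     0.312 -0.95 ]]
[517.9  77.3]
[517.4  40.4]
[514.8   5.3]
[510.2 -27.4]
[]
```

View pics/w1.png

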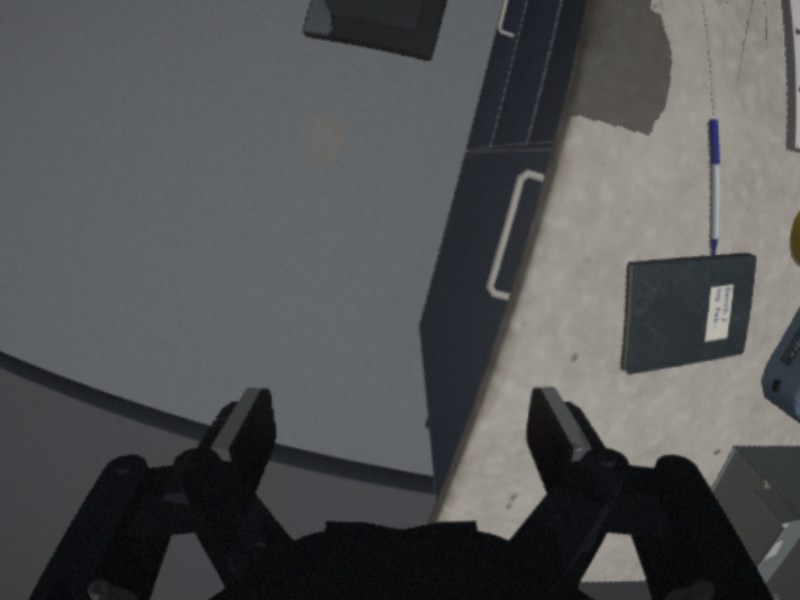

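arm_command(deltas=[{"rx":0,"ry":0,"rz":0,"dx":0.028,"dy":0.033,"dz":-0.002,"fingers":0.085},{"rx":0,"ry":0,"rz":0,"dx":0.028,"dy":0.033,"dz":-0.002,"fingers":0.085},{"rx":0,"ry":0,"rz":0,"dx":0.028,"dy":0.033,"dz":-0.002,"fingers":0.085},{"rx":0,"ry":0,"rz":0,"dx":0.028,"dy":0.033,"dz":-0.002,"fingers":0.085},{"rx":0,"ry":0,"rz":0,"dx":0.028,"dy":0.033,"dz":-0.002,"fingers":0.085},{"rx":0,"ry":0,"rz":0,"dx":0.028,"dy":0.033,"dz":-0.002,"fingers":0.085},{"rx":0,"ry":0,"rz":0,"dx":0.028,"dy":0.033,"dz":-0.002,"fingers":0.085},{"rx":0,"ry":0,"rz":0,"dx":0.028,"dy":0.033,"dz":-0.002,"fingers":0.085},{"rx":0,"ry":0,"rz":0,"dx":0.014,"dy":0.033,"dz":-0.002,"fingers":0.085},{"rx":0,"ry":0,"rz":0,"dx":0,"dy":0.033,"dz":0,"fingers":0.085},{"rx":0,"ry":0,"rz":0,"dx":0,"dy":0.033,"dz":0,"fingers":0.085},{"rx":0,"ry":0,"rz":0,"dx":0,"dy":0,"dz":0,"fingers":0.085}])

```text
time_s: 5.05
position: [0.4742, -0.2063, 0.2489]
tool_rot: [[-0.228, 0.974, 0.001], [0.974, 0.228, 0.0], [0.0, 0.001, -1.0]]
ft_force: [-0.3, -0.6, -0.2]
grip_width: 0.085
gripper_force: 0.0
```

Run:
```python
from h import *
p=env.get_image('wrist');go([0.48,.2,.25],-17)
cv2.imwrite('pics/w2.png',cv2.resize(p['color'],(800,600)))
np.save('w2.npy',p,allow_pickle=True)
th=np.radians(13.6)
for y in(-.096,-.032,.032,.096): print((proj(p,np.array([.528,-.172,.005])+[-np.sin(th)*y,np.cos(th)*y,0],True)*1.5625).round(1))
print(env.tip_of('empty_rack',p))
```

```text
t 5.1 P [ 0.4727 -0.2067  0.2489] psi 13.15 tool d [ 0.3944  0.0996 -0.001 ] rz 0.5262 w 0.0847 tilt [-0.0005  0.0003]
[467.6 333.3]
[470.4 264. ]
[472.3 189.5]
[473.  113.3]
[{'location': [299.4, 147.3], 'p': 0.95}]
```

View pics/w2.png

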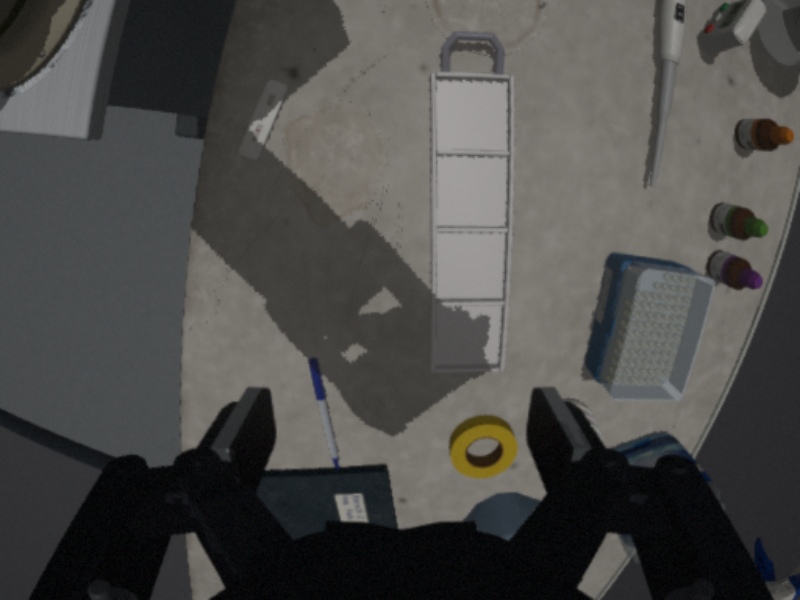

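Tray rim corners are at (432,73), (514,76), (503,370) and (431,370) in the 800 px view, with the dividers at rows 152, 228 and 300. I fit the tray pose with free height, then move over the full rack.

```bash
cat >> h.py <<'E'
from scipy.optimize import least_squares
def rack(x,pt):
    c,s=np.cos(x[2]),np.sin(x[2]);return np.array([x[0]+c*pt[0]-s*pt[1],x[1]+s*pt[0]+c*pt[1],pt[2]+x[3]])
def fit(obs,x0,freez):
    f=lambda x:np.concatenate([proj(p,rack(list(x)+[0]*(4-len(x)),pt),fi)-uv for p,fi,pt,uv in obs])
    r=least_squares(f,x0 if freez else x0[:3],loss='soft_l1');return r.x,r.fun.reshape(-1,2)
E
python3 - <<'E'
from h import *
p=np.load('w2.npy',allow_pickle=True).item()
g=cv2.cvtColor(p['color'],cv2.COLOR_BGR2GRAY)
C=[(432,73),(514,76),(503,370),(431,370)];Q=[(-.034,.13,.015),(.034,.13,.015),(.034,-.13,.015),(-.034,-.13,.015)]
uv=[np.array(c)/1.5625-.18 for c in C]
obs=[(p,True,q,u) for q,u in zip(Q,uv)]
for fz in(0,1):
    x,r=fit(obs,[.528,-.172,.235,0],fz);print(x.round(4),np.degrees(x[2]),r.round(1).tolist())
T=env.get_image('top')
x=list(x[:3])+[0]
print([(proj(T,rack(x,q))).round(1).tolist() for q in Q])
cv2.imwrite('pics/c1.png',cv2.resize(T['color'][145:207,268:402],None,fx=5.9,fy=5.9,interpolation=cv2.INTER_CUBIC))
go([0.47,.14,.27],-17)
E
```

```text
[ 0.5276 -0.1728  0.2415] 13.83456019902576 [[-0.5, -1.1], [0.7, -0.8], [0.5, 1.2], [-0.5, 2.3]]
[ 0.5285 -0.1728  0.2407 -0.0063] 13.791841412968168 [[-0.1, -0.1], [0.2, 0.2], [0.1, -0.6], [-0.2, 0.4]]
[[289.7, 202.2], [282.3, 173.9], [390.4, 146.6], [398.5, 174.6]]
t 5.2 P [ 0.4713 -0.2073  0.2492] psi 13.11 tool d [ 0.3386  0.0775 -0.0208] rz 0.5255 w 0.0851 tilt [-0.0006  0.0002]
```

View pics/c1.png

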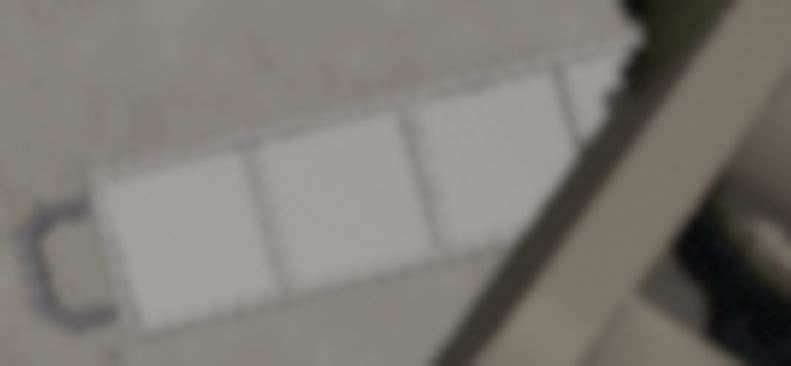

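arm_command(deltas=[{"rx":0,"ry":0,"rz":0,"dx":0.045,"dy":0.008,"dz":-0.002,"fingers":0.085},{"rx":0,"ry":0,"rz":0,"dx":0.045,"dy":0.008,"dz":-0.002,"fingers":0.085},{"rx":0,"ry":0,"rz":0,"dx":0.045,"dy":0.008,"dz":-0.002,"fingers":0.085},{"rx":0,"ry":0,"rz":0,"dx":0.045,"dy":0.008,"dz":-0.002,"fingers":0.085},{"rx":0,"ry":0,"rz":0,"dx":0.045,"dy":0.008,"dz":-0.002,"fingers":0.085},{"rx":0,"ry":0,"rz":0,"dx":0.045,"dy":0.008,"dz":-0.002,"fingers":0.085},{"rx":0,"ry":0,"rz":0,"dx":0.045,"dy":0.008,"dz":-0.002,"fingers":0.085},{"rx":0,"ry":0,"rz":0.13,"dx":0.045,"dy":0.008,"dz":0,"fingers":0.085},{"rx":0,"ry":0,"rz":0.13,"dx":0,"dy":0,"dz":0,"fingers":0.085},{"rx":0,"ry":0,"rz":0.13,"dx":0,"dy":0,"dz":0,"fingers":0.085},{"rx":0,"ry":0,"rz":0.13,"dx":0,"dy":0,"dz":0,"fingers":0.085},{"rx":0,"ry":0,"rz":0,"dx":0,"dy":0,"dz":0,"fingers":0.085}])

```text
time_s: 6.4
position: [0.4514, 0.1551, 0.2636]
tool_rot: [[0.283, 0.959, 0.0], [0.959, -0.283, -0.0], [-0.0, 0.0, -1.0]]
ft_force: [-0.2, -0.7, -0.0]
grip_width: 0.0853
gripper_force: 0.0
```

Run:
```python
from h import *
p=env.get_image('wrist');go([0.48,.2,.25],-17)
cv2.imwrite('pics/w3.png',cv2.resize(p['color'],(800,600)))
np.save('w3.npy',p,allow_pickle=True)
for q in['full_rack','cartridge','jar','dropper_bottle','vial','cartridge_adapter','jar_adapter','dropper_bottle_adapter','vial_adapter']:
    print(q,[(np.round(d['location'],1).tolist(),onz(p,d['location'],.007,True).round(4)[:2],round(d['p'],2)) for d in env.tip_of(q,p)][:3])
```

```text
t 6.5 P [0.4515 0.1551 0.2636] psi -16.21 tool d [0.0511 0.0148 0.0136] rz 0.0138 w 0.0848 tilt [ 0.0002 -0.0001]
full_rack [([262.1, 102.1], array([0.4806, 0.2269]), 0.67)]
cartridge [([265.8, 29.7], array([0.5131, 0.3205]), 0.7)]
jar [([260.4, 171.5], array([0.452 , 0.1363]), 0.81)]
dropper_bottle [([262.0, 77.4], array([0.4898, 0.2588]), 0.87), ([333.9, 22.4], array([0.6055, 0.3098]), 0.8), ([170.9, 108.6], array([0.3604, 0.2564]), 0.75)]
vial [([194.1, 155.2], array([0.3708, 0.1848]), 0.79), ([161.9, 147.8], array([0.3298, 0.209 ]), 0.77), ([262.5, 119.2], array([0.4747, 0.2047]), 0.5)]
cartridge_adapter []
jar_adapter [([259.2, 167.8], array([0.4519, 0.1418]), 0.57)]
dropper_bottle_adapter [([262.1, 77.3], array([0.49  , 0.2589]), 0.94)]
vial_adapter [([261.5, 124.1], array([0.4716, 0.1987]), 0.62)]
```

View pics/w3.png

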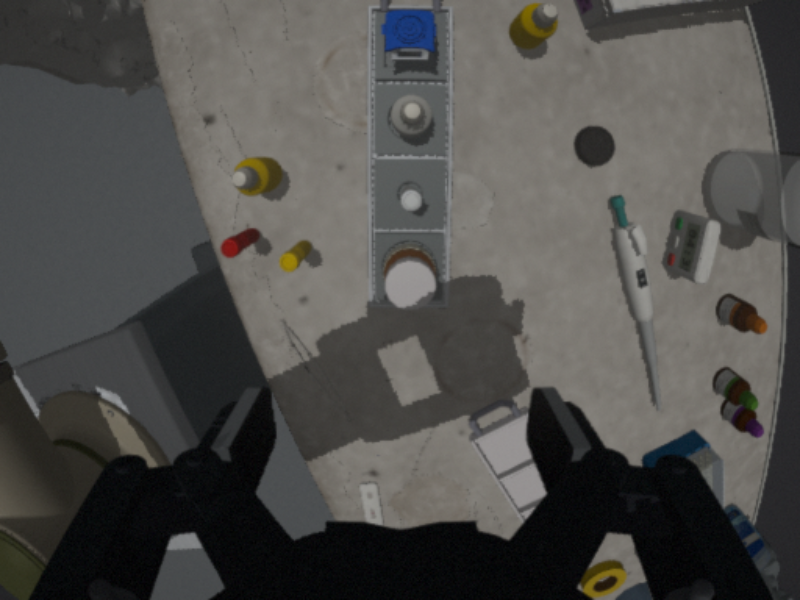

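The rack's lip corners are about (369,8), (452,8), (447,305) and (369,305). Top to bottom along the image are cartridge (410,35), dropper (411,113), vial (411,200) and jar (410,280).

Run:
```python
from h import *
p=np.load('w3.npy',allow_pickle=True).item();w2=np.load('w2.npy',allow_pickle=True).item()
C=[(370,8),(452,8),(447,305),(370,305),(411,80),(411,157),(409,231)]
Q=[(-.036,.134,.011),(.036,.134,.011),(.036,-.134,.011),(-.036,-.134,.011),(0,.064,.013),(0,0,.013),(0,-.064,.013)]
obs=[(p,True,q,np.array(c)/1.5625-.18) for q,c in zip(Q,C)]
for fz in(0,1):
    x,r=fit(obs,[.481,.229,-.3,0],fz);print(x.round(4),np.degrees(x[2]).round(2),r.round(1).tolist())
    X=list(x[:3])+[0]
    print([rack(X,(0,y,0)).round(4)[:2].tolist() for y in(.096,.032,-.032,-.096)])
# tops: compare predicted cap-top pixels with picture
for n,y,h in(('cart',.096,.064),('drop',.032,.081),('vial',-.032,.072),('jar',-.096,.071)):
    print(n,(proj(p,rack(X,(0,y,h)),True)*1.5625).round(1))
# empty rack with dividers too
C=[(432,73),(514,76),(503,370),(431,370),(472,152),(471,228),(469,300)]
Q=[(-.034,.13,.015),(.034,.13,.015),(.034,-.13,.015),(-.034,-.13,.015),(0,.064,.015),(0,0,.015),(0,-.064,.015)]
obs=[(w2,True,q,np.array(c)/1.5625-.18) for q,c in zip(Q,C)]
for fz in(0,1):
    x,r=fit(obs,[.528,-.172,.235,0],fz);print('empty',x.round(4),np.degrees(x[2]).round(2),r.round(1).tolist())
```

```text
[ 0.4819  0.2299 -0.2929] -16.78 [[-1.0, -2.4], [1.5, -1.6], [0.9, 2.1], [-1.0, 1.7], [0.0, 0.6], [-0.4, -0.6], [0.3, 0.0]]
[[0.5096, 0.3218], [0.4911, 0.2605], [0.4726, 0.1993], [0.4541, 0.138]]
[ 0.4819  0.2297 -0.2915 -0.0085] -16.7 [[-0.6, -0.4], [0.7, 0.4], [0.6, 0.3], [-0.4, -0.0], [-0.1, 1.8], [-0.5, -0.5], [0.4, -0.8]]
[[0.5095, 0.3217], [0.4911, 0.2604], [0.4727, 0.1991], [0.4543, 0.1378]]
cart [412.5  28.8]
drop [412.7 110.3]
vial [411.5 200.3]
jar [410.5 285.6]
empty [ 0.5266 -0.1719  0.2407] 13.79 [[-1.1, -2.0], [0.1, -1.7], [-0.0, 0.5], [-1.1, 1.6], [0.7, -0.7], [0.6, 0.5], [0.4, 1.8]]
empty [ 0.5279 -0.1725  0.2402 -0.0072] 13.76 [[-0.5, -0.3], [-0.3, -0.0], [-0.3, -1.1], [-0.7, -0.1], [0.7, 0.1], [0.6, 0.3], [0.5, 0.8]]
```

arm_command(deltas=[{"rx":0,"ry":0,"rz":0.009,"dx":-0.008,"dy":0.004,"dz":0.035,"fingers":0.085},{"rx":0,"ry":0,"rz":0,"dx":-0.008,"dy":0.003,"dz":0.035,"fingers":0.085},{"rx":0,"ry":0,"rz":0,"dx":0,"dy":0,"dz":0.035,"fingers":0.085},{"rx":0,"ry":0,"rz":0,"dx":0,"dy":0,"dz":0.035,"fingers":0.085},{"rx":0,"ry":0,"rz":0,"dx":0,"dy":0,"dz":0.023,"fingers":0.085},{"rx":0,"ry":0,"rz":0,"dx":0,"dy":0,"dz":0,"fingers":0.085},{"rx":0,"ry":0,"rz":0,"dx":0,"dy":0,"dz":0,"fingers":0.085}])

```text
time_s: 7.6
position: [0.4544, 0.1385, 0.1009]
tool_rot: [[0.288, 0.958, 0.0], [0.958, -0.288, 0.0], [0.0, 0.0, -1.0]]
ft_force: [-0.1, -0.0, -0.4]
grip_width: 0.085
gripper_force: 0.0
```

Run:
```python
from h import *
p=env.get_image('wrist');go([0.4541,.138,.044],-16.75)
cv2.imwrite('pics/w4.png',cv2.resize(p['color'],(800,600)))
np.save('w4.npy',p,allow_pickle=True)
w3=np.load('w3.npy',allow_pickle=True).item()
X=[.4819,.2298,np.radians(-16.75),0]
for n,y,h in(('drop',.032,.081),('vial',-.032,.072),('jar',-.096,.071)):
    print(n,'pred top',(proj(p,rack(X,(0,y,h)),True)*1.5625).round(1))
for n in('dropper_bottle','vial','jar'):
    print(n,[(np.array(d['box'])*1.5625).round() for d in env.look_for(n,p)][:3])
```

```text
t 7.7 P [0.4548 0.1386 0.1015] psi -16.74 tool d [-0.0008 -0.0006  0.0575] rz 0.0001 w 0.085 tilt [0.002  0.0001]
drop pred top [401.   24.6]
vial pred top [400.7 201.6]
jar pred top [400.4 359.9]
dropper_bottle [array([ 83., 134., 197., 204.]), array([363.,  13., 435., 100.])]
vial [array([363.,  12., 439.,  94.]), array([175., 268., 245., 325.]), array([382., 173., 422., 217.])]
jar [array([355., 275., 445., 404.])]
```

View pics/w4.png

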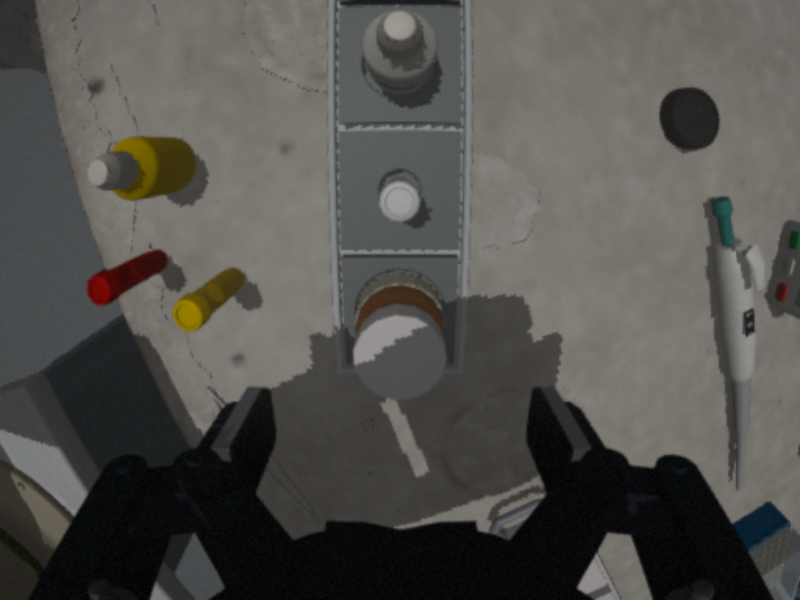

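Jar cap centre is at (399,352), about 3 mm toward +rack-y of the prediction (400,360). The dropper (400,25) and vial (400,200) match. I descend and grip the cap.

arm_command(deltas=[{"rx":0,"ry":0,"rz":0,"dx":0.002,"dy":-0.001,"dz":0.03,"fingers":0.085},{"rx":0,"ry":0,"rz":0,"dx":0,"dy":0,"dz":0.0275,"fingers":0.085},{"rx":0,"ry":0,"rz":0,"dx":0,"dy":0,"dz":0,"fingers":0.03},{"rx":0,"ry":0,"rz":0,"dx":0,"dy":0,"dz":0,"fingers":0.03},{"rx":0,"ry":0,"rz":0,"dx":0,"dy":0,"dz":0,"fingers":0.03},{"rx":0,"ry":0,"rz":0,"dx":0,"dy":0,"dz":0,"fingers":0.03},{"rx":0,"ry":0,"rz":0,"dx":0,"dy":0,"dz":0,"fingers":0.03},{"rx":0,"ry":0,"rz":0,"dx":0,"dy":0,"dz":0,"fingers":0.03}], squeeze=30)

```text
time_s: 8.6
position: [0.4545, 0.1408, 0.0444]
tool_rot: [[0.288, 0.958, 0.003], [0.958, -0.288, 0.0], [0.001, 0.003, -1.0]]
ft_force: [-1.2, -0.4, 6.7]
grip_width: 0.0384
gripper_force: 29.6
```

arm_command(deltas=[{"rx":0,"ry":0,"rz":0,"dx":0,"dy":0,"dz":-0.03,"fingers":0.03},{"rx":0,"ry":0,"rz":0,"dx":0,"dy":0,"dz":-0.035,"fingers":0.03},{"rx":0,"ry":0,"rz":0,"dx":-0.0327,"dy":0.0186,"dz":0,"fingers":0.03},{"rx":0,"ry":0,"rz":0,"dx":-0.0327,"dy":0.0186,"dz":0,"fingers":0.03},{"rx":0,"ry":0,"rz":0,"dx":-0.0327,"dy":0.0186,"dz":0,"fingers":0.03},{"rx":0,"ry":0,"rz":0,"dx":-0.0327,"dy":0.0186,"dz":0,"fingers":0.03},{"rx":0,"ry":0,"rz":0,"dx":-0.0327,"dy":0.0186,"dz":0,"fingers":0.03},{"rx":0,"ry":0,"rz":0,"dx":-0.0327,"dy":0.0186,"dz":0,"fingers":0.03},{"rx":0,"ry":0,"rz":-0.133,"dx":0,"dy":0,"dz":0,"fingers":0.03},{"rx":0,"ry":0,"rz":-0.133,"dx":0,"dy":0,"dz":0,"fingers":0.03},{"rx":0,"ry":0,"rz":-0.133,"dx":0,"dy":0,"dz":0,"fingers":0.03},{"rx":0,"ry":0,"rz":-0.133,"dx":0,"dy":0,"dz":0,"fingers":0.03}])

```text
time_s: 9.8
position: [0.5041, -0.0795, 0.1088]
tool_rot: [[-0.242, 0.97, 0.001], [0.97, 0.242, -0.001], [-0.001, 0.001, -1.0]]
ft_force: [-0.7, -0.1, 0.5]
grip_width: 0.0383
gripper_force: 30.4
```

arm_command(deltas=[{"rx":0,"ry":0,"rz":0,"dx":0,"dy":0,"dz":0,"fingers":0.03},{"rx":0,"ry":0,"rz":0,"dx":0,"dy":0,"dz":0,"fingers":0.03}])

```text
time_s: 10.0
position: [0.5041, -0.0794, 0.1084]
tool_rot: [[-0.234, 0.972, 0.001], [0.972, 0.234, -0.0], [-0.001, 0.001, -1.0]]
ft_force: [-0.3, 0.1, -0.7]
grip_width: 0.0381
gripper_force: 30.4
```

Run:
```python
from h import *
p=env.get_image('wrist');E=[.5275,-.1725,np.radians(13.8),0]
go(rack(E,(0,.096,.043)),13.8)
cv2.imwrite('pics/w5.png',cv2.resize(p['color'],(800,600)))
np.save('w5.npy',p,allow_pickle=True)
for q in[(-.034,.13,.015),(.034,.13,.015),(-.034,.064,.015),(.034,.064,.015),(0,.164,.02)]:print(q,(proj(p,rack(E,q),True)*1.5625).round(1))
```

```text
t 10.1 P [ 0.504  -0.0794  0.1083] psi 13.55 tool d [-0.      0.0005  0.0653] rz -0.0044 w 0.0379 tilt [ 0.0007 -0.0003]
(-0.034, 0.13, 0.015) [335.5 246.5]
(0.034, 0.13, 0.015) [466.5 246.1]
(-0.034, 0.064, 0.015) [341.  362.2]
(0.034, 0.064, 0.015) [461.7 361.8]
(0, 0.164, 0.02) [400.9 180.5]
```

View pics/w5.png

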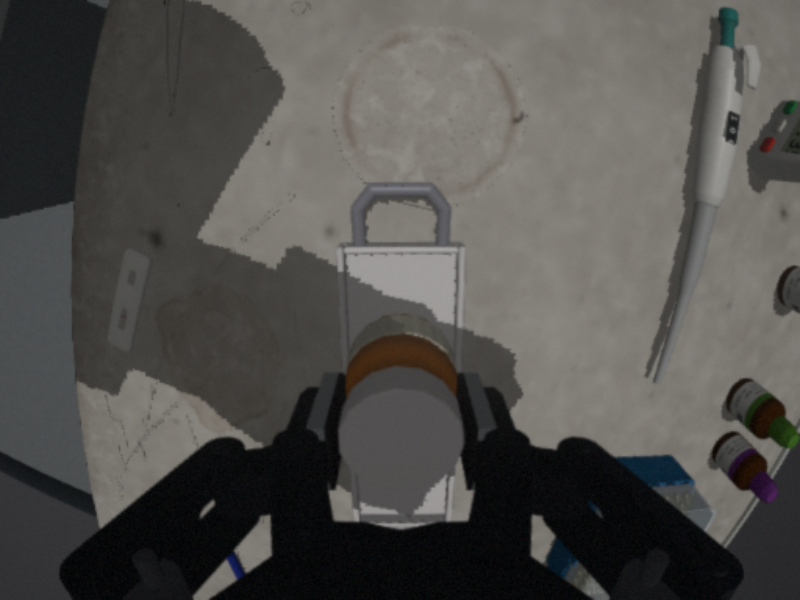

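Rim corners show at (338,244) and (465,244) against predicted (335,246) and (466,246), so the pose is right to about 1 mm. I lower and release.

arm_command(deltas=[{"rx":0,"ry":0,"rz":-0.004,"dx":0.001,"dy":0,"dz":0.035,"fingers":0.03},{"rx":0,"ry":0,"rz":0,"dx":0,"dy":0,"dz":0.02,"fingers":0.03},{"rx":0,"ry":0,"rz":0,"dx":0,"dy":0,"dz":0.01,"fingers":0.03},{"rx":0,"ry":0,"rz":0,"dx":0,"dy":0,"dz":0,"fingers":0.03}])

```text
time_s: 10.45
position: [0.5035, -0.0783, 0.0424]
tool_rot: [[-0.24, 0.971, -0.001], [0.971, 0.24, 0.0], [0.001, -0.001, -1.0]]
ft_force: [0.4, 0.5, 0.4]
grip_width: 0.0384
gripper_force: 31.4
```

arm_command(deltas=[{"rx":0,"ry":0,"rz":0,"dx":0,"dy":0,"dz":0,"fingers":0.046},{"rx":0,"ry":0,"rz":0,"dx":0,"dy":0,"dz":0,"fingers":0.055},{"rx":0,"ry":0,"rz":0,"dx":0,"dy":0,"dz":0,"fingers":0.07},{"rx":0,"ry":0,"rz":0,"dx":0,"dy":0,"dz":0,"fingers":0.085},{"rx":0,"ry":0,"rz":0,"dx":0,"dy":0,"dz":-0.03,"fingers":0.085},{"rx":0,"ry":0,"rz":0,"dx":0,"dy":0,"dz":-0.045,"fingers":0.085},{"rx":0,"ry":0,"rz":0,"dx":0,"dy":0,"dz":-0.045,"fingers":0.085}])

```text
time_s: 11.15
position: [0.5033, -0.0782, 0.1643]
tool_rot: [[-0.241, 0.971, -0.001], [0.971, 0.241, 0.0], [0.001, -0.001, -1.0]]
ft_force: [0.1, 0.3, -0.1]
grip_width: 0.0849
gripper_force: 0.0
```

Run:
```python
from h import *
F=[.4819,.2298,np.radians(-16.75),0]
go(rack(F,(0,-.032,.16)),-16.75)
```

```text
t 11.2 P [ 0.5033 -0.0782  0.1643] psi 13.94 tool d [0.2766 0.0371 0.0044] rz 0.5357 w 0.0849 tilt [-0.0011  0.0005]
```

arm_command(deltas=[{"rx":0,"ry":0,"rz":0,"dx":0.0395,"dy":0.0053,"dz":0,"fingers":0.085},{"rx":0,"ry":0,"rz":0,"dx":0.0395,"dy":0.0053,"dz":0,"fingers":0.085},{"rx":0,"ry":0,"rz":0,"dx":0.0395,"dy":0.0053,"dz":0,"fingers":0.085},{"rx":0,"ry":0,"rz":0,"dx":0.0395,"dy":0.0053,"dz":0,"fingers":0.085},{"rx":0,"ry":0,"rz":0,"dx":0.0395,"dy":0.0053,"dz":0,"fingers":0.085},{"rx":0,"ry":0,"rz":0,"dx":0.0395,"dy":0.0053,"dz":0,"fingers":0.085},{"rx":0,"ry":0,"rz":0,"dx":0.0395,"dy":0.0053,"dz":0,"fingers":0.085},{"rx":0,"ry":0,"rz":0.134,"dx":0,"dy":0,"dz":0,"fingers":0.085},{"rx":0,"ry":0,"rz":0.134,"dx":0,"dy":0,"dz":0,"fingers":0.085},{"rx":0,"ry":0,"rz":0.134,"dx":0,"dy":0,"dz":0,"fingers":0.085},{"rx":0,"ry":0,"rz":0.134,"dx":0,"dy":0,"dz":0,"fingers":0.085}])

```text
time_s: 12.25
position: [0.4729, 0.1991, 0.1629]
tool_rot: [[0.293, 0.956, 0.0], [0.956, -0.293, 0.0], [0.0, 0.0, -1.0]]
ft_force: [0.0, 0.9, 0.2]
grip_width: 0.0851
gripper_force: 0.0
```

arm_command(deltas=[{"rx":0,"ry":0,"rz":0,"dx":0,"dy":0,"dz":0.025,"fingers":0.085},{"rx":0,"ry":0,"rz":0,"dx":0,"dy":0,"dz":0.025,"fingers":0.085},{"rx":0,"ry":0,"rz":0,"dx":0,"dy":0,"dz":0,"fingers":0.085},{"rx":0,"ry":0,"rz":0,"dx":0,"dy":0,"dz":0,"fingers":0.085}])

```text
time_s: 12.65
position: [0.4732, 0.1989, 0.1134]
tool_rot: [[0.288, 0.958, 0.0], [0.958, -0.288, 0.0], [0.0, 0.0, -1.0]]
ft_force: [-0.3, -0.3, 0.3]
grip_width: 0.0851
gripper_force: 0.0
```

Run:
```python
from h import *
F=[.4819,.2298,np.radians(-16.75),0]
p=env.get_image('wrist')
go(rack(F,(0,-.032,.023)),-16.75)
cv2.imwrite('pics/w6.png',cv2.resize(p['color'],(800,600)))
for n,y,h in(('cart',.096,.064),('drop',.032,.081),('vial',-.032,.072)):
    print(n,'pred top',(proj(p,rack(F,(0,y,h)),True)*1.5625).round(1))
```

```text
t 12.7 P [0.4736 0.199  0.1139] psi -16.75 tool d [-0.0002 -0.001   0.0909] rz -0.0001 w 0.085 tilt [0.0015 0.0003]
cart pred top [399.4  42.3]
drop pred top [399.1 198.8]
vial pred top [399.  347.1]
```

View pics/w6.png

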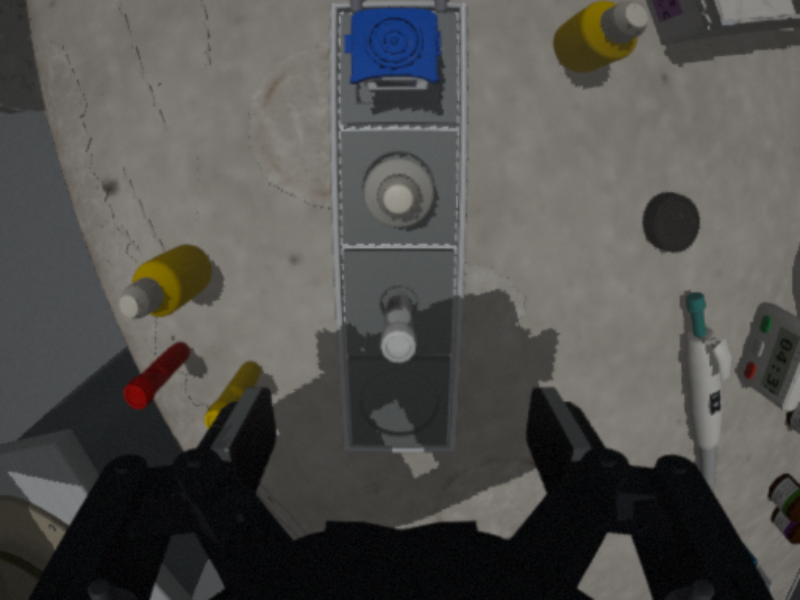

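The vial cap is at (398,345) against predicted (399,347), and the yellow vial stays clear at 94 mm sideways. I descend and grip.

arm_command(deltas=[{"rx":0,"ry":0,"rz":0,"dx":0,"dy":-0.001,"dz":0.035,"fingers":0.085},{"rx":0,"ry":0,"rz":0,"dx":0,"dy":0,"dz":0.035,"fingers":0.085},{"rx":0,"ry":0,"rz":0,"dx":0,"dy":0,"dz":0.02,"fingers":0.085},{"rx":0,"ry":0,"rz":0,"dx":0,"dy":0,"dz":0,"fingers":0.005},{"rx":0,"ry":0,"rz":0,"dx":0,"dy":0,"dz":0,"fingers":0.005},{"rx":0,"ry":0,"rz":0,"dx":0,"dy":0,"dz":0,"fingers":0.005},{"rx":0,"ry":0,"rz":0,"dx":0,"dy":0,"dz":0,"fingers":0.005},{"rx":0,"ry":0,"rz":0,"dx":0,"dy":0,"dz":0,"fingers":0.005},{"rx":0,"ry":0,"rz":0,"dx":0,"dy":0,"dz":0,"fingers":0.005},{"rx":0,"ry":0,"rz":0,"dx":0,"dy":0,"dz":0,"fingers":0.005}], squeeze=30)

```text
time_s: 13.7
position: [0.4725, 0.1993, 0.0236]
tool_rot: [[0.288, 0.958, 0.001], [0.958, -0.288, 0.0], [0.001, 0.001, -1.0]]
ft_force: [-0.8, 0.7, 6.2]
grip_width: 0.0134
gripper_force: 33.9
```

Run:
```python
from h import *
E=[.5275,-.1725,np.radians(13.8),0]
go(rack(E,(0,.032,.022)),13.8)
```

```text
t 13.7 P [0.4725 0.1993 0.0236] psi -16.75 tool d [-0.3126  0.1436  0.0016] rz -0.5333 w 0.0134 tilt [0.0015 0.0003]
```

arm_command(deltas=[{"rx":0,"ry":0,"rz":0,"dx":0,"dy":0,"dz":-0.035,"fingers":0.005},{"rx":0,"ry":0,"rz":0,"dx":0,"dy":0,"dz":-0.035,"fingers":0.005},{"rx":0,"ry":0,"rz":0,"dx":0,"dy":0,"dz":-0.035,"fingers":0.005},{"rx":0,"ry":0,"rz":0,"dx":-0.0391,"dy":0.018,"dz":0,"fingers":0.005},{"rx":0,"ry":0,"rz":0,"dx":-0.0391,"dy":0.018,"dz":0,"fingers":0.005},{"rx":0,"ry":0,"rz":0,"dx":-0.0391,"dy":0.018,"dz":0,"fingers":0.005},{"rx":0,"ry":0,"rz":0,"dx":-0.0391,"dy":0.018,"dz":0,"fingers":0.005},{"rx":0,"ry":0,"rz":0,"dx":-0.0391,"dy":0.018,"dz":0,"fingers":0.005},{"rx":0,"ry":0,"rz":0,"dx":-0.0391,"dy":0.018,"dz":0,"fingers":0.005},{"rx":0,"ry":0,"rz":0,"dx":-0.0391,"dy":0.018,"dz":0,"fingers":0.005},{"rx":0,"ry":0,"rz":0,"dx":-0.0391,"dy":0.018,"dz":0,"fingers":0.005}])

```text
time_s: 14.8
position: [0.5196, -0.1437, 0.1279]
tool_rot: [[0.288, 0.957, -0.0], [0.957, -0.288, 0.0], [0.0, -0.0, -1.0]]
ft_force: [0.1, -0.4, -0.3]
grip_width: 0.0129
gripper_force: 34.0
```

arm_command(deltas=[{"rx":0,"ry":0,"rz":-0.133,"dx":0,"dy":0,"dz":0,"fingers":0.005},{"rx":0,"ry":0,"rz":-0.133,"dx":0,"dy":0,"dz":0,"fingers":0.005},{"rx":0,"ry":0,"rz":-0.133,"dx":0,"dy":0,"dz":0,"fingers":0.005},{"rx":0,"ry":0,"rz":-0.133,"dx":0,"dy":0,"dz":0,"fingers":0.005},{"rx":0,"ry":0,"rz":0,"dx":0,"dy":0,"dz":0,"fingers":0.005},{"rx":0,"ry":0,"rz":0,"dx":0,"dy":0,"dz":0,"fingers":0.005}])

```text
time_s: 15.4
position: [0.5197, -0.1418, 0.1278]
tool_rot: [[-0.234, 0.972, -0.0], [0.972, 0.234, 0.0], [0.0, -0.0, -1.0]]
ft_force: [-0.2, -0.0, -0.3]
grip_width: 0.0132
gripper_force: 34.0
```

Run:
```python
from h import *
E=[.5275,-.1725,np.radians(13.8),0]
p=env.get_image('wrist')
go(rack(E,(0,.033,.0225)),13.8)
cv2.imwrite('pics/w7.png',cv2.resize(p['color'],(800,600)))
for q in[(-.034,.13,.015),(.034,.13,.015),(-.034,.064,.015),(.034,.064,.015),(0,.096,.069)]:print(q,(proj(p,rack(E,q),True)*1.5625).round(1))
```

```text
t 15.4 P [ 0.5197 -0.1418  0.1278] psi 13.55 tool d [0.0013 0.0002 0.1053] rz -0.0044 w 0.0131 tilt [-0.0001  0.0001]
(-0.034, 0.13, 0.015) [337.3 124.4]
(0.034, 0.13, 0.015) [463.2 124. ]
(-0.034, 0.064, 0.015) [339.9 242.8]
(0.034, 0.064, 0.015) [461.3 242.4]
(0, 0.096, 0.069) [400.4 192.7]
```

View pics/w7.png

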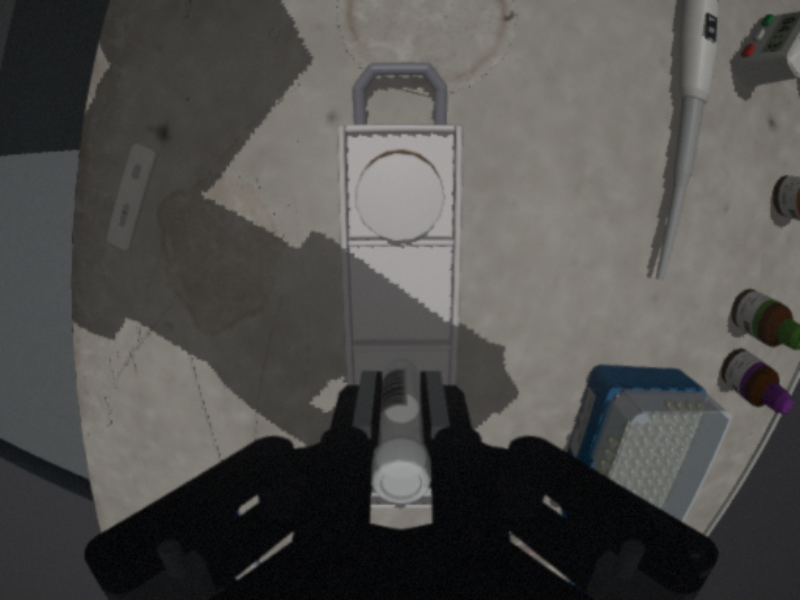

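The jar is upright and centred in its bay, cap at (400,196). The vial is held straight, and the divider at row 241 matches the prediction. I lower and release.

arm_command(deltas=[{"rx":0,"ry":0,"rz":-0.004,"dx":0.0005,"dy":0,"dz":0.04,"fingers":0.005},{"rx":0,"ry":0,"rz":0,"dx":0,"dy":0,"dz":0.04,"fingers":0.005},{"rx":0,"ry":0,"rz":0,"dx":0,"dy":0,"dz":0.018,"fingers":0.005},{"rx":0,"ry":0,"rz":0,"dx":0,"dy":0,"dz":0.0075,"fingers":0.005},{"rx":0,"ry":0,"rz":0,"dx":0,"dy":0,"dz":0,"fingers":0.005},{"rx":0,"ry":0,"rz":0,"dx":0,"dy":0,"dz":0,"fingers":0.005}])

```text
time_s: 16.05
position: [0.5201, -0.1415, 0.023]
tool_rot: [[-0.24, 0.971, 0.001], [0.971, 0.24, -0.001], [-0.001, 0.001, -1.0]]
ft_force: [-0.0, -0.1, 0.2]
grip_width: 0.0131
gripper_force: 30.3
```

arm_command(deltas=[{"rx":0,"ry":0,"rz":0,"dx":0,"dy":0,"dz":0,"fingers":0.018},{"rx":0,"ry":0,"rz":0,"dx":0,"dy":0,"dz":0,"fingers":0.025},{"rx":0,"ry":0,"rz":0,"dx":0,"dy":0,"dz":0,"fingers":0.05},{"rx":0,"ry":0,"rz":0,"dx":0,"dy":0,"dz":0,"fingers":0.07},{"rx":0,"ry":0,"rz":0,"dx":0,"dy":0,"dz":0,"fingers":0.085},{"rx":0,"ry":0,"rz":0,"dx":0,"dy":0,"dz":-0.02,"fingers":0.085},{"rx":0,"ry":0,"rz":0,"dx":0,"dy":0,"dz":-0.04,"fingers":0.085},{"rx":0,"ry":0,"rz":0,"dx":0,"dy":0,"dz":-0.045,"fingers":0.085},{"rx":0,"ry":0,"rz":0,"dx":0,"dy":0,"dz":-0.035,"fingers":0.085}])

```text
time_s: 16.95
position: [0.5198, -0.1414, 0.1648]
tool_rot: [[-0.241, 0.97, 0.002], [0.97, 0.241, -0.001], [-0.001, 0.001, -1.0]]
ft_force: [-0.3, -0.3, -0.3]
grip_width: 0.0845
gripper_force: 0.0
```

Run:
```python
from h import *
F=[.4819,.2298,np.radians(-16.75),0]
go(rack(F,(0,.032,.16)),-16.75)
```

```text
t 16.9 P [ 0.5198 -0.1414  0.1648] psi 13.95 tool d [0.3969 0.0691 0.0045] rz 0.5359 w 0.0845 tilt [ 0.0015 -0.0008]
```

arm_command(deltas=[{"rx":0,"ry":0,"rz":0,"dx":0.0441,"dy":0.0077,"dz":0,"fingers":0.085},{"rx":0,"ry":0,"rz":0,"dx":0.0441,"dy":0.0077,"dz":0,"fingers":0.085},{"rx":0,"ry":0,"rz":0,"dx":0.0441,"dy":0.0077,"dz":0,"fingers":0.085},{"rx":0,"ry":0,"rz":0,"dx":0.0441,"dy":0.0077,"dz":0,"fingers":0.085},{"rx":0,"ry":0,"rz":0,"dx":0.0441,"dy":0.0077,"dz":0,"fingers":0.085},{"rx":0,"ry":0,"rz":0,"dx":0.0441,"dy":0.0077,"dz":0,"fingers":0.085},{"rx":0,"ry":0,"rz":0,"dx":0.0441,"dy":0.0077,"dz":0,"fingers":0.085},{"rx":0,"ry":0,"rz":0,"dx":0.0441,"dy":0.0077,"dz":0,"fingers":0.085},{"rx":0,"ry":0,"rz":0,"dx":0.0441,"dy":0.0077,"dz":0,"fingers":0.085}])

```text
time_s: 17.85
position: [0.4907, 0.2624, 0.1624]
tool_rot: [[-0.241, 0.97, 0.0], [0.97, 0.241, -0.0], [-0.0, 0.0, -1.0]]
ft_force: [1.2, -0.3, 0.4]
grip_width: 0.0851
gripper_force: 0.0
```

arm_command(deltas=[{"rx":0,"ry":0,"rz":0.134,"dx":0,"dy":0,"dz":0,"fingers":0.085},{"rx":0,"ry":0,"rz":0.134,"dx":0,"dy":0,"dz":0,"fingers":0.085},{"rx":0,"ry":0,"rz":0.134,"dx":0,"dy":0,"dz":0,"fingers":0.085},{"rx":0,"ry":0,"rz":0.134,"dx":0,"dy":0,"dz":0,"fingers":0.085},{"rx":0,"ry":0,"rz":0,"dx":0,"dy":0,"dz":0.03,"fingers":0.085},{"rx":0,"ry":0,"rz":0,"dx":0,"dy":0,"dz":0,"fingers":0.085},{"rx":0,"ry":0,"rz":0,"dx":0,"dy":0,"dz":0,"fingers":0.085}])

```text
time_s: 18.55
position: [0.4911, 0.2605, 0.1325]
tool_rot: [[0.288, 0.958, -0.001], [0.958, -0.288, -0.0], [-0.001, -0.001, -1.0]]
ft_force: [0.0, 0.2, -0.2]
grip_width: 0.0849
gripper_force: 0.0
```

Run:
```python
from h import *
F=[.4819,.2298,np.radians(-16.75),0]
go(rack(F,(0,.032,.023)),-16.75)
p=env.get_image('wrist')
for n,y,h in(('cart',.096,.064),('drop',.032,.081)):
    print(n,'pred top',(proj(p,rack(F,(0,y,h)),True)*1.5625).round(1))
cv2.imwrite('pics/w8.png',p['color'][50:306,128:384].repeat(2,0).repeat(2,1))
```

```text
t 18.6 P [0.4911 0.2605 0.1325] psi -16.73 tool d [0.000e+00 1.000e-04 1.095e-01] rz 0.0003 w 0.0849 tilt [-0.0009 -0.0003]
cart pred top [400.8 191.6]
drop pred top [400.5 338.3]
```

View pics/w8.png

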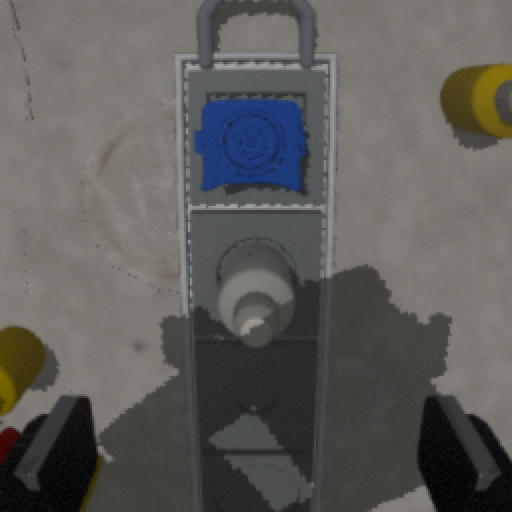

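The dropper tip is at about (400,337), as predicted. The cartridge lid is at about (396,190), within 2 mm. I descend and grip.

arm_command(deltas=[{"rx":0,"ry":0,"rz":0,"dx":0,"dy":0,"dz":0.04,"fingers":0.085},{"rx":0,"ry":0,"rz":0,"dx":0,"dy":0,"dz":0.04,"fingers":0.085},{"rx":0,"ry":0,"rz":0,"dx":0,"dy":0,"dz":0.0285,"fingers":0.085},{"rx":0,"ry":0,"rz":0,"dx":0,"dy":0,"dz":0,"fingers":0.022},{"rx":0,"ry":0,"rz":0,"dx":0,"dy":0,"dz":0,"fingers":0.022},{"rx":0,"ry":0,"rz":0,"dx":0,"dy":0,"dz":0,"fingers":0.022},{"rx":0,"ry":0,"rz":0,"dx":0,"dy":0,"dz":0,"fingers":0.022},{"rx":0,"ry":0,"rz":0,"dx":0,"dy":0,"dz":0,"fingers":0.022},{"rx":0,"ry":0,"rz":0,"dx":0,"dy":0,"dz":0,"fingers":0.022}], squeeze=30)

```text
time_s: 19.5
position: [0.4922, 0.2609, 0.0258]
tool_rot: [[0.288, 0.958, 0.003], [0.958, -0.288, 0.001], [0.002, 0.003, -1.0]]
ft_force: [-0.8, 0.4, 7.6]
grip_width: 0.0306
gripper_force: 29.2
```

Run:
```python
from h import *
E=[.5275,-.1725,np.radians(13.8),0]
go(rack(E,(0,-.031,.022)),13.8)
```

```text
t 19.5 P [0.4922 0.2609 0.0258] psi -16.75 tool d [-0.4315  0.1745  0.0035] rz -0.5332 w 0.0306 tilt [0.0034 0.001 ]
```

arm_command(deltas=[{"rx":0,"ry":0,"rz":0,"dx":0,"dy":0,"dz":-0.035,"fingers":0.022},{"rx":0,"ry":0,"rz":0,"dx":0,"dy":0,"dz":-0.035,"fingers":0.022},{"rx":0,"ry":0,"rz":0,"dx":-0.0,"dy":0,"dz":-0.035,"fingers":0.022},{"rx":0,"ry":0,"rz":0,"dx":-0.048,"dy":0.0194,"dz":0,"fingers":0.022},{"rx":0,"ry":0,"rz":0,"dx":-0.048,"dy":0.0194,"dz":0,"fingers":0.022},{"rx":0,"ry":0,"rz":0,"dx":-0.04,"dy":0.016,"dz":0,"fingers":0.022},{"rx":0,"ry":0,"rz":0,"dx":-0.04,"dy":0.016,"dz":0,"fingers":0.022},{"rx":0,"ry":0,"rz":0,"dx":-0.04,"dy":0.016,"dz":0,"fingers":0.022},{"rx":0,"ry":0,"rz":0,"dx":-0.04,"dy":0.016,"dz":0,"fingers":0.022},{"rx":0,"ry":0,"rz":0,"dx":-0.04,"dy":0.016,"dz":0,"fingers":0.022},{"rx":0,"ry":0,"rz":0,"dx":-0.04,"dy":0.016,"dz":0,"fingers":0.022}])

```text
time_s: 20.6
position: [0.5232, -0.0984, 0.13]
tool_rot: [[0.288, 0.958, 0.002], [0.958, -0.288, -0.001], [-0.0, 0.002, -1.0]]
ft_force: [1.3, 0.0, -0.3]
grip_width: 0.0305
gripper_force: 29.9
```

arm_command(deltas=[{"rx":0,"ry":0,"rz":0,"dx":-0.045,"dy":0.019,"dz":0,"fingers":0.022},{"rx":0,"ry":0,"rz":0,"dx":-0.045,"dy":0.019,"dz":0,"fingers":0.022},{"rx":0,"ry":0,"rz":-0.133,"dx":0,"dy":0,"dz":0,"fingers":0.022},{"rx":0,"ry":0,"rz":-0.133,"dx":0,"dy":0,"dz":0,"fingers":0.022},{"rx":0,"ry":0,"rz":-0.133,"dx":0,"dy":0,"dz":0,"fingers":0.022},{"rx":0,"ry":0,"rz":-0.133,"dx":0,"dy":0,"dz":0,"fingers":0.022},{"rx":0,"ry":0,"rz":0,"dx":0,"dy":0,"dz":0,"fingers":0.022},{"rx":0,"ry":0,"rz":0,"dx":0,"dy":0,"dz":0,"fingers":0.022}])

```text
time_s: 21.4
position: [0.5336, -0.1936, 0.1295]
tool_rot: [[-0.234, 0.972, 0.001], [0.972, 0.234, -0.001], [-0.001, 0.001, -1.0]]
ft_force: [0.5, -0.1, -0.9]
grip_width: 0.0304
gripper_force: 29.9
```

Run:
```python
from h import *
E=[.5275,-.1725,np.radians(13.8),0]
p=env.get_image('wrist')
go(rack(E,(0,-.031,.0242)),13.8)
cv2.imwrite('pics/w9.png',cv2.resize(p['color'],(800,600)))
for q in[(-.034,.064,.015),(.034,.064,.015),(-.034,0,.015),(.034,0,.015),(0,.096,.069),(0,.032,.07)]:print(q,(proj(p,rack(E,q),True)*1.5625).round(1))
```

```text
t 21.4 P [ 0.5336 -0.1936  0.1294] psi 13.55 tool d [-0.009  -0.0009  0.1052] rz -0.0043 w 0.0303 tilt [ 0.0007 -0.0004]
(-0.034, 0.064, 0.015) [335.7 146.6]
(0.034, 0.064, 0.015) [460.4 146. ]
(-0.034, 0, 0.015) [338.8 259.9]
(0.034, 0, 0.015) [458.3 259.5]
(0, 0.096, 0.069) [397.3  70.3]
(0, 0.032, 0.07) [397.8 215.9]
```

View pics/w9.png

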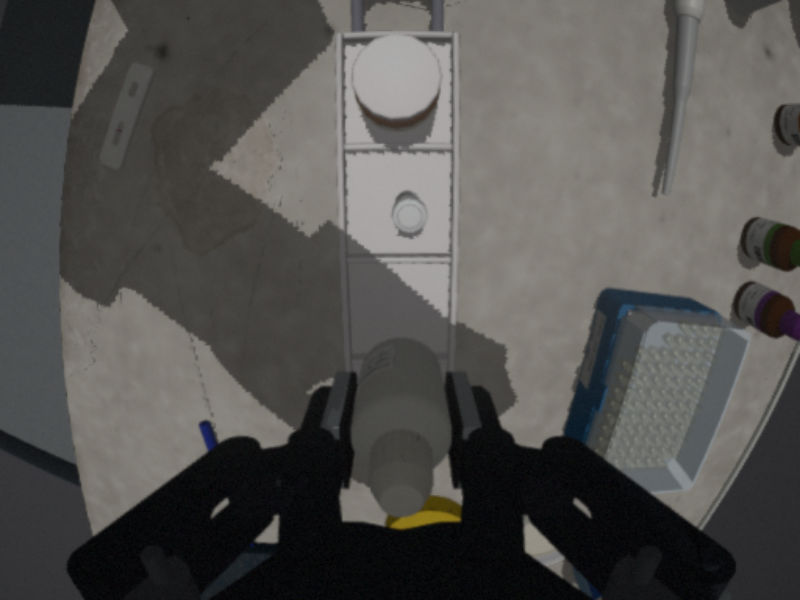

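The vial's cap at (409,215) sits about 4–5 mm off centre in rack x (centre column 398), so I'll recentre it later. The jar (397,74) is fine. I place the dropper.

arm_command(deltas=[{"rx":0,"ry":0,"rz":-0.004,"dx":-0.009,"dy":-0.001,"dz":0.04,"fingers":0.022},{"rx":0,"ry":0,"rz":0,"dx":0,"dy":0,"dz":0.04,"fingers":0.022},{"rx":0,"ry":0,"rz":0,"dx":0,"dy":0,"dz":0.017,"fingers":0.022},{"rx":0,"ry":0,"rz":0,"dx":0,"dy":0,"dz":0.0085,"fingers":0.022},{"rx":0,"ry":0,"rz":0,"dx":0,"dy":0,"dz":0,"fingers":0.022},{"rx":0,"ry":0,"rz":0,"dx":0,"dy":0,"dz":0,"fingers":0.022}])

```text
time_s: 22.05
position: [0.5351, -0.2028, 0.024]
tool_rot: [[-0.24, 0.971, 0.001], [0.971, 0.24, -0.001], [-0.001, 0.001, -1.0]]
ft_force: [-0.6, 0.2, -0.8]
grip_width: 0.0305
gripper_force: 30.4
```

arm_command(deltas=[{"rx":0,"ry":0,"rz":0,"dx":0,"dy":0,"dz":0,"fingers":0.033},{"rx":0,"ry":0,"rz":0,"dx":0,"dy":0,"dz":0,"fingers":0.036},{"rx":0,"ry":0,"rz":0,"dx":0,"dy":0,"dz":0,"fingers":0.04},{"rx":0,"ry":0,"rz":0,"dx":0,"dy":0,"dz":0,"fingers":0.06},{"rx":0,"ry":0,"rz":0,"dx":0,"dy":0,"dz":0,"fingers":0.085},{"rx":0,"ry":0,"rz":0,"dx":0,"dy":0,"dz":0,"fingers":0.085},{"rx":0,"ry":0,"rz":0,"dx":0,"dy":0,"dz":-0.02,"fingers":0.085},{"rx":0,"ry":0,"rz":0,"dx":0,"dy":0,"dz":-0.04,"fingers":0.085},{"rx":0,"ry":0,"rz":0,"dx":0,"dy":0,"dz":-0.045,"fingers":0.085},{"rx":0,"ry":0,"rz":0,"dx":0,"dy":0,"dz":-0.035,"fingers":0.085}])

```text
time_s: 23.05
position: [0.5349, -0.2027, 0.1659]
tool_rot: [[-0.241, 0.97, 0.002], [0.97, 0.241, -0.001], [-0.001, 0.001, -1.0]]
ft_force: [0.1, -0.4, 0.5]
grip_width: 0.0853
gripper_force: 0.0
```

Run:
```python
from h import *
F=[.4819,.2298,np.radians(-16.75),0]
go(rack(F,(-.001,.096,.16)),-16.75)
```

```text
t 23.1 P [ 0.5349 -0.2027  0.1659] psi 13.96 tool d [0.5156 0.1011 0.0053] rz 0.5359 w 0.0853 tilt [ 0.0016 -0.001 ]
```

arm_command(deltas=[{"rx":0,"ry":0,"rz":0,"dx":0.0469,"dy":0.0092,"dz":0,"fingers":0.085},{"rx":0,"ry":0,"rz":0,"dx":0.0469,"dy":0.0092,"dz":0,"fingers":0.085},{"rx":0,"ry":0,"rz":0,"dx":0.0469,"dy":0.0092,"dz":0,"fingers":0.085},{"rx":0,"ry":0,"rz":0,"dx":0.0469,"dy":0.0092,"dz":0,"fingers":0.085},{"rx":0,"ry":0,"rz":0,"dx":0.0469,"dy":0.0092,"dz":0,"fingers":0.085},{"rx":0,"ry":0,"rz":0,"dx":0.0469,"dy":0.0092,"dz":0,"fingers":0.085},{"rx":0,"ry":0,"rz":0,"dx":0.0469,"dy":0.0092,"dz":0,"fingers":0.085},{"rx":0,"ry":0,"rz":0,"dx":0.0469,"dy":0.0092,"dz":0,"fingers":0.085},{"rx":0,"ry":0,"rz":0,"dx":0.0469,"dy":0.0092,"dz":0,"fingers":0.085},{"rx":0,"ry":0,"rz":0,"dx":0.0469,"dy":0.0092,"dz":0,"fingers":0.085},{"rx":0,"ry":0,"rz":0,"dx":0.0469,"dy":0.0092,"dz":0,"fingers":0.085}])

```text
time_s: 24.15
position: [0.508, 0.3244, 0.1634]
tool_rot: [[-0.241, 0.97, 0.0], [0.97, 0.241, -0.0], [-0.0, 0.0, -1.0]]
ft_force: [1.2, -0.9, 0.7]
grip_width: 0.0853
gripper_force: 0.0
```

arm_command(deltas=[{"rx":0,"ry":0,"rz":0.134,"dx":0,"dy":0,"dz":0,"fingers":0.085},{"rx":0,"ry":0,"rz":0.134,"dx":0,"dy":0,"dz":0,"fingers":0.085},{"rx":0,"ry":0,"rz":0.134,"dx":0,"dy":0,"dz":0,"fingers":0.085},{"rx":0,"ry":0,"rz":0.134,"dx":0,"dy":0,"dz":0,"fingers":0.085},{"rx":0,"ry":0,"rz":0,"dx":0,"dy":0,"dz":0.03,"fingers":0.085},{"rx":0,"ry":0,"rz":0,"dx":0,"dy":0,"dz":0,"fingers":0.085},{"rx":0,"ry":0,"rz":0,"dx":0,"dy":0,"dz":0,"fingers":0.085}])

```text
time_s: 24.85
position: [0.5084, 0.3224, 0.1335]
tool_rot: [[0.288, 0.958, -0.001], [0.958, -0.288, -0.0], [-0.001, -0.001, -1.0]]
ft_force: [-0.1, 0.2, -0.2]
grip_width: 0.0848
gripper_force: 0.0
```

Run:
```python
from h import *
F=[.4819,.2298,np.radians(-16.75),0]
p=env.get_image('wrist')
go(rack(F,(-.001,.096,.021)),-16.75)
b=p['color'].astype(int);m=((b[...,0]-b[...,2]>60)&(b[...,0]>90)).astype(np.uint8);m[:, :200]=0;m[:,320:]=0
n,l,st,c=cv2.connectedComponentsWithStats(m);i=1+np.argmax(st[1:,4]);u=c[i];print('lid px',u,st[i],'at z64:',onz(p,u,.064,True),'want',rack(F,(0,.096,.064)))
pts=np.argwhere(l==i)[:,::-1].astype(np.float32);print(cv2.minAreaRect(pts))
```

```text
t 24.9 P [0.5088 0.3226 0.1342] psi -16.73 tool d [-6.000e-04 -1.000e-04  1.132e-01] rz 0.0003 w 0.0851 tilt [0.0007 0.0003]
lid px [250.73030584 199.24374421] [ 229  186   50   34 1079] at z64: [0.50625833 0.32989969 0.064     ] want [0.50956684 0.32172685 0.064     ]
((253.5, 202.5), (33.0, 49.0), 90.0)
```

arm_command(deltas=[{"rx":0,"ry":0,"rz":0,"dx":-0.0005,"dy":-0.002,"dz":0.04,"fingers":0.085},{"rx":0,"ry":0,"rz":0,"dx":0,"dy":0,"dz":0.04,"fingers":0.085},{"rx":0,"ry":0,"rz":0,"dx":0,"dy":0,"dz":0.0325,"fingers":0.085},{"rx":0,"ry":0,"rz":0,"dx":0,"dy":0,"dz":0,"fingers":0.024},{"rx":0,"ry":0,"rz":0,"dx":0,"dy":0,"dz":0,"fingers":0.024},{"rx":0,"ry":0,"rz":0,"dx":0,"dy":0,"dz":0,"fingers":0.024},{"rx":0,"ry":0,"rz":0,"dx":0,"dy":0,"dz":0,"fingers":0.024},{"rx":0,"ry":0,"rz":0,"dx":0,"dy":0,"dz":0,"fingers":0.024},{"rx":0,"ry":0,"rz":0,"dx":0,"dy":0,"dz":0,"fingers":0.024}], squeeze=30)

```text
time_s: 25.8
position: [0.5077, 0.323, 0.0233]
tool_rot: [[0.288, 0.958, 0.004], [0.958, -0.288, 0.002], [0.003, 0.004, -1.0]]
ft_force: [-0.8, -0.8, 6.8]
grip_width: 0.035
gripper_force: 29.2
```

Run:
```python
from h import *
E=[.5275,-.1725,np.radians(13.8),0]
go(rack(E,(0,-.095,.022)),13.8)
```

```text
t 25.8 P [0.5077 0.323  0.0233] psi -16.75 tool d [-5.506e-01  2.101e-01  5.000e-04] rz -0.5332 w 0.035 tilt [0.0043 0.0016]
```

arm_command(deltas=[{"rx":0,"ry":0,"rz":0,"dx":0,"dy":0,"dz":-0.035,"fingers":0.024},{"rx":0,"ry":0,"rz":0,"dx":0,"dy":0,"dz":-0.035,"fingers":0.024},{"rx":0,"ry":0,"rz":0,"dx":0,"dy":0,"dz":-0.035,"fingers":0.024},{"rx":0,"ry":0,"rz":0,"dx":0,"dy":0,"dz":0,"fingers":0.024}])

```text
time_s: 26.2
position: [0.5085, 0.3235, 0.132]
tool_rot: [[0.288, 0.958, 0.01], [0.958, -0.288, 0.004], [0.007, 0.009, -1.0]]
ft_force: [0.2, -0.0, 0.1]
grip_width: 0.0348
gripper_force: 30.0
```

Run:
```python
from h import *
p=env.get_image('wrist');s=env.get_image('scene')
a=cv2.resize(p['color'][180:360,160:350],(400,380));u=proj(s,env.observe()['position']).astype(int);print(u,env.observe()['grip_width'])
x=max(u[0]-40,0);y=max(u[1]-50,0);b=cv2.resize(s['color'][y:y+76,x:x+80],(400,380),interpolation=cv2.INTER_CUBIC)
cv2.imwrite('pics/w10.png',np.hstack([a,b]))
```

```text
[135 247] 0.034585574597627754
```

View pics/w10.png

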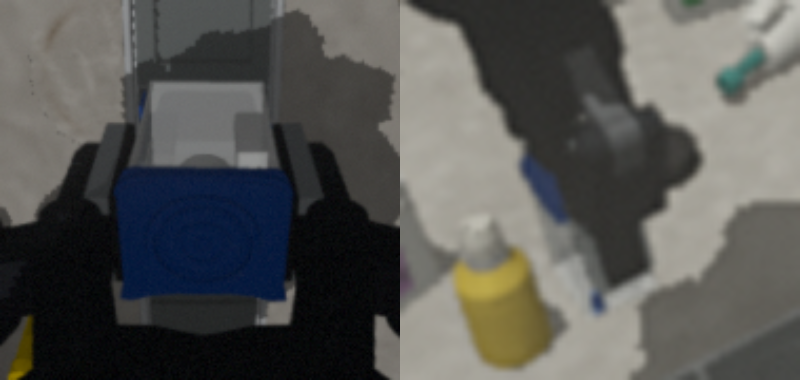

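The cartridge is held square under its lid, with a small side feature explaining the 35 mm width. On to the tray.

arm_command(deltas=[{"rx":0,"ry":0,"rz":0,"dx":-0.0459,"dy":0.0175,"dz":0,"fingers":0.024},{"rx":0,"ry":0,"rz":0,"dx":-0.0459,"dy":0.0175,"dz":0,"fingers":0.024},{"rx":0,"ry":0,"rz":0,"dx":-0.0459,"dy":0.0175,"dz":0,"fingers":0.024},{"rx":0,"ry":0,"rz":0,"dx":-0.0459,"dy":0.0175,"dz":0,"fingers":0.024},{"rx":0,"ry":0,"rz":0,"dx":-0.0459,"dy":0.0175,"dz":0,"fingers":0.024},{"rx":0,"ry":0,"rz":0,"dx":-0.0459,"dy":0.0175,"dz":0,"fingers":0.024},{"rx":0,"ry":0,"rz":0,"dx":-0.0459,"dy":0.0175,"dz":0,"fingers":0.024},{"rx":0,"ry":0,"rz":0,"dx":-0.0459,"dy":0.0175,"dz":0,"fingers":0.024},{"rx":0,"ry":0,"rz":0,"dx":-0.0459,"dy":0.0175,"dz":0,"fingers":0.024},{"rx":0,"ry":0,"rz":0,"dx":-0.0459,"dy":0.0175,"dz":0,"fingers":0.024},{"rx":0,"ry":0,"rz":0,"dx":-0.0459,"dy":0.0175,"dz":0,"fingers":0.024},{"rx":0,"ry":0,"rz":0,"dx":-0.0459,"dy":0.0175,"dz":0,"fingers":0.024}])

```text
time_s: 27.5
position: [0.548, -0.2672, 0.1248]
tool_rot: [[0.289, 0.957, -0.002], [0.957, -0.289, 0.001], [0.001, -0.002, -1.0]]
ft_force: [0.8, 1.0, -0.4]
grip_width: 0.035
gripper_force: 30.0
```

arm_command(deltas=[{"rx":0,"ry":0,"rz":-0.133,"dx":0,"dy":0,"dz":0,"fingers":0.024},{"rx":0,"ry":0,"rz":-0.133,"dx":0,"dy":0,"dz":0,"fingers":0.024},{"rx":0,"ry":0,"rz":-0.133,"dx":0,"dy":0,"dz":0,"fingers":0.024},{"rx":0,"ry":0,"rz":-0.133,"dx":0,"dy":0,"dz":0,"fingers":0.024},{"rx":0,"ry":0,"rz":0,"dx":0,"dy":0,"dz":0,"fingers":0.024},{"rx":0,"ry":0,"rz":0,"dx":0,"dy":0,"dz":0,"fingers":0.024}])

```text
time_s: 28.1
position: [0.5484, -0.2652, 0.1251]
tool_rot: [[-0.234, 0.972, -0.001], [0.972, 0.234, 0.001], [0.001, -0.001, -1.0]]
ft_force: [-0.0, 0.6, -0.6]
grip_width: 0.0349
gripper_force: 30.1
```

Run:
```python
from h import *
E=[.5275,-.1725,np.radians(13.8),0]
p=env.get_image('wrist')
go(rack(E,(0,-.095,.0217)),13.8)
cv2.imwrite('pics/w11.png',p['color'])
# vial & dropper tops
for n,y,h in(('vial',.032,.07),('dropper_bottle',-.032,.079)):
    print(n,'pred top',proj(p,rack(E,(0,y,h)),True).round(1),'origin',proj(p,rack(E,(0,y,.005)),True).round(1),[(np.round(d['box']),round(d['p'],2)) for d in env.look_for(n,p)][:3],[(np.round(d['location'],1),round(d['p'],2)) for d in env.tip_of(n,p)][:3])
```

```text
t 28.1 P [ 0.5485 -0.2652  0.1253] psi 13.55 tool d [0.     0.0018 0.1036] rz -0.0044 w 0.0348 tilt [-0.0009  0.0006]
vial pred top [258.4  30.8] origin [257.9  47.5] [(array([257.,  20., 278.,  54.]), 0.7), (array([217.,   2., 304., 229.]), 0.21)] [(array([263.7,  45.8]), 0.93)]
dropper_bottle pred top [258.7 127. ] origin [258.1 119.4] [(array([233., 103., 279., 146.]), 0.94)] [(array([257.8, 118.5]), 0.92), (array([259.7, 238.7]), 0.16)]
```

arm_command(deltas=[{"rx":0,"ry":0,"rz":-0.004,"dx":0,"dy":0.002,"dz":0.04,"fingers":0.024},{"rx":0,"ry":0,"rz":0,"dx":0,"dy":0,"dz":0.04,"fingers":0.024},{"rx":0,"ry":0,"rz":0,"dx":0,"dy":0,"dz":0.015,"fingers":0.024},{"rx":0,"ry":0,"rz":0,"dx":0,"dy":0,"dz":0.0085,"fingers":0.024},{"rx":0,"ry":0,"rz":0,"dx":0,"dy":0,"dz":0,"fingers":0.024},{"rx":0,"ry":0,"rz":0,"dx":0,"dy":0,"dz":0,"fingers":0.024}])

```text
time_s: 28.95
position: [0.5511, -0.2652, 0.023]
tool_rot: [[-0.241, 0.971, 0.001], [0.971, 0.241, -0.001], [-0.001, 0.001, -1.0]]
ft_force: [0.0, 0.1, -0.6]
grip_width: 0.035
gripper_force: 30.0
```

arm_command(deltas=[{"rx":0,"ry":0,"rz":0,"dx":0,"dy":0,"dz":0,"fingers":0.037},{"rx":0,"ry":0,"rz":0,"dx":0,"dy":0,"dz":0,"fingers":0.041},{"rx":0,"ry":0,"rz":0,"dx":0,"dy":0,"dz":0,"fingers":0.046},{"rx":0,"ry":0,"rz":0,"dx":0,"dy":0,"dz":0,"fingers":0.06},{"rx":0,"ry":0,"rz":0,"dx":0,"dy":0,"dz":0,"fingers":0.085},{"rx":0,"ry":0,"rz":0,"dx":0,"dy":0,"dz":0,"fingers":0.085},{"rx":0,"ry":0,"rz":0,"dx":0,"dy":0,"dz":-0.02,"fingers":0.085},{"rx":0,"ry":0,"rz":0,"dx":0,"dy":0,"dz":-0.04,"fingers":0.085},{"rx":0,"ry":0,"rz":0,"dx":0,"dy":0,"dz":-0.045,"fingers":0.085},{"rx":0,"ry":0,"rz":0,"dx":0,"dy":0,"dz":-0.035,"fingers":0.085},{"rx":0,"ry":0,"rz":0,"dx":0,"dy":0,"dz":0,"fingers":0.085}])

```text
time_s: 30.05
position: [0.5523, -0.266, 0.1677]
tool_rot: [[-0.241, 0.97, 0.008], [0.97, 0.241, -0.006], [-0.008, 0.006, -1.0]]
ft_force: [0.1, -0.6, 0.2]
grip_width: 0.0853
gripper_force: 0.0
```

```bash
cat >> h.py <<'E'
def check():
    E=[.5275,-.1725,np.radians(13.8),0];p=env.get_image('wrist');c,s=np.cos(E[2]),np.sin(E[2])
    L={'cartridge':-.096,'dropper_bottle':-.032,'vial':.032,'jar':.096}
    for n,y in L.items():
        for d in env.tip_of(n,p)[:2]:
            X=onz(p,d['location'],.005,True)[:2]-E[:2];print(n,'rack xy mm',(1e3*np.array([c*X[0]+s*X[1],-s*X[0]+c*X[1]])).round(1),'want',y*1e3,round(d['p'],2),np.round(d['location']))
    for d in env.tip_of('empty_rack',p)[:1]:
        X=onz(p,d['location'],.0,True)[:2]-E[:2];print('rack o',(1e3*np.array([c*X[0]+s*X[1],-s*X[0]+c*X[1]])).round(1))
    return p
E
python3 - <<'E'
from h import *
p=check();E=[.5275,-.1725,np.radians(13.8),0]
go(rack(E,(0,-.13,.16)),13.8)
E
```

```text
cartridge rack xy mm [  4.4 -96.9] want -96.0 0.7 [258. 175.]
dropper_bottle rack xy mm [ -1.1 -32.6] want -32.0 0.98 [253. 114.]
vial rack xy mm [ 5.7 34.7] want 32.0 0.84 [260.  49.]
rack o [ 1.4 -0.8]
t 30.4 P [ 0.5502 -0.2646  0.1608] psi 13.95 tool d [-0.0351 -0.0002  0.0007] rz 0.0027 w 0.085 tilt [-0.0023  0.0017]
```

arm_command(deltas=[{"rx":0,"ry":0,"rz":0.003,"dx":-0.045,"dy":0,"dz":-0.02,"fingers":0.085},{"rx":0,"ry":0,"rz":0,"dx":-0.045,"dy":0,"dz":-0.02,"fingers":0.085},{"rx":0,"ry":0,"rz":0,"dx":0,"dy":0,"dz":0,"fingers":0.085},{"rx":0,"ry":0,"rz":0,"dx":0,"dy":0,"dz":0,"fingers":0.085},{"rx":0,"ry":0,"rz":0,"dx":0,"dy":0,"dz":0,"fingers":0.085}])

```text
time_s: 30.85
position: [0.5719, -0.3513, 0.201]
tool_rot: [[-0.239, 0.971, -0.002], [0.971, 0.239, 0.002], [0.002, -0.001, -1.0]]
ft_force: [0.3, 0.4, 0.8]
grip_width: 0.0849
gripper_force: 0.0
```

Run:
```python
from h import *
p=check();E=[.5275,-.1725,np.radians(13.8),0]
np.save('w12.npy',p,allow_pickle=True)
im=cv2.resize(p['color'],(800,600))
for q in[(a,b,.015) for a in(-.034,.034) for b in(-.13,.13)]+[(0,.096,.069),(0,.032,.07),(0,-.032,.079),(0,-.096,.062)]:
    cv2.drawMarker(im,tuple((proj(p,rack(E,q),True)*1.5625).astype(int)),(0,0,255),cv2.MARKER_CROSS,8)
cv2.imwrite('pics/w12.png',im[:450,150:650]);go(rack(E,(0,.032,.16)),13.8)
```

```text
cartridge rack xy mm [  4.4 -98.3] want -96.0 0.97 [260.  95.]
dropper_bottle rack xy mm [  1.1 -35.7] want -32.0 0.95 [257.  41.]
jar rack xy mm [ -0.1 -33.4] want 96.0 0.46 [256.  39.]
rack o [-4.8 -0.5]
t 31.1 P [ 0.5723 -0.3517  0.2023] psi 13.82 tool d [ 0.2167 -0.0006  0.0423] rz 0.0004 w 0.0848 tilt [-0.0002  0.0002]
```

View pics/w12.png

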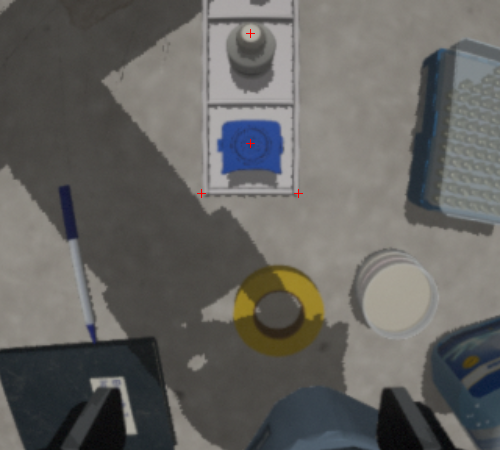

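The cartridge (251,146) and dropper (250,40) stand centred on the markers. Only the vial needs recentring, so I move over for a measurement.

arm_command(deltas=[{"rx":0,"ry":0,"rz":0,"dx":0.039,"dy":0,"dz":0.009,"fingers":0.085},{"rx":0,"ry":0,"rz":0,"dx":0.038,"dy":0,"dz":0.009,"fingers":0.085},{"rx":0,"ry":0,"rz":0,"dx":0.038,"dy":0,"dz":0.009,"fingers":0.085},{"rx":0,"ry":0,"rz":0,"dx":0.038,"dy":-0.001,"dz":0.009,"fingers":0.085},{"rx":0,"ry":0,"rz":0,"dx":0,"dy":0,"dz":0,"fingers":0.085},{"rx":0,"ry":0,"rz":0,"dx":0,"dy":0,"dz":0,"fingers":0.085},{"rx":0,"ry":0,"rz":0,"dx":0,"dy":0,"dz":0,"fingers":0.085}])

```text
time_s: 31.85
position: [0.5353, -0.2048, 0.1667]
tool_rot: [[-0.238, 0.971, 0.001], [0.971, 0.238, -0.001], [-0.001, 0.001, -1.0]]
ft_force: [-0.3, -0.5, -0.3]
grip_width: 0.0849
gripper_force: 0.0
```

Run:
```python
from h import *
p=check();E=[.5275,-.1725,np.radians(13.8),0]
for n,h in(('vial',.070),('jar',.069),('dropper_bottle',.079)):
    for d in env.look_for(n,p)[:1]:
        print(n,np.round(d['box'],1),d['p'])
print('pred vial top',proj(p,rack(E,(0,.032,.07)),True),'base',proj(p,rack(E,(0,.032,.005)),True),'+5x top',proj(p,rack(E,(.005,.032,.07)),True))
go(rack(E,(0.005,.032,.023)),13.8)
```

```text
cartridge rack xy mm [  4.1 -98.8] want -96.0 0.82 [260. 233.]
dropper_bottle rack xy mm [ -0.6 -36.3] want -32.0 0.87 [256. 179.]
vial rack xy mm [ 4.4 33. ] want 32.0 0.74 [261. 113.]
jar rack xy mm [ 3.1 93. ] want 96.0 0.65 [260.  55.]
rack o [-3.5 -2.5]
vial [255.  109.7 270.3 127. ] 0.83
jar [230.7  22.9 282.3  75.5] 0.73
dropper_bottle [237.9 163.1 274.4 203.4] 0.73
pred vial top [256.3928858  118.31621464] base [256.308292   114.29583011] +5x top [262.67013454 118.33314371]
t 32.3 P [ 0.5348 -0.2042  0.1663] psi 13.77 tool d [0.0645 0.0054 0.1433] rz -0.0005 w 0.0851 tilt [ 0. -0.]
```

The vial is +5 mm in rack x and right in y. I regrip it and shift it.

arm_command(deltas=[{"rx":0,"ry":0,"rz":0,"dx":0.032,"dy":0.003,"dz":0,"fingers":0.085},{"rx":0,"ry":0,"rz":0,"dx":0.032,"dy":0.002,"dz":0,"fingers":0.085},{"rx":0,"ry":0,"rz":0,"dx":0,"dy":0,"dz":0,"fingers":0.085},{"rx":0,"ry":0,"rz":0,"dx":0,"dy":0,"dz":0.04,"fingers":0.085},{"rx":0,"ry":0,"rz":0,"dx":0,"dy":0,"dz":0.04,"fingers":0.085},{"rx":0,"ry":0,"rz":0,"dx":0,"dy":0,"dz":0.04,"fingers":0.085},{"rx":0,"ry":0,"rz":0,"dx":0,"dy":0,"dz":0.023,"fingers":0.085},{"rx":0,"ry":0,"rz":0,"dx":0,"dy":0,"dz":0,"fingers":0.085}])

```text
time_s: 33.1
position: [0.5232, -0.1405, 0.0206]
tool_rot: [[-0.238, 0.971, -0.005], [0.971, 0.238, 0.003], [0.004, -0.004, -1.0]]
ft_force: [-0.2, 0.7, 0.1]
grip_width: 0.0852
gripper_force: 0.0
```

arm_command(deltas=[{"rx":0,"ry":0,"rz":0,"dx":0,"dy":0,"dz":0,"fingers":0.05},{"rx":0,"ry":0,"rz":0,"dx":0,"dy":0,"dz":0,"fingers":0.04},{"rx":0,"ry":0,"rz":0,"dx":0,"dy":0,"dz":0,"fingers":0.03},{"rx":0,"ry":0,"rz":0,"dx":0,"dy":0,"dz":0,"fingers":0.024},{"rx":0,"ry":0,"rz":0,"dx":0,"dy":0,"dz":0,"fingers":0.018},{"rx":0,"ry":0,"rz":0,"dx":0,"dy":0,"dz":0,"fingers":0.014},{"rx":0,"ry":0,"rz":0,"dx":0,"dy":0,"dz":0,"fingers":0.01},{"rx":0,"ry":0,"rz":0,"dx":0,"dy":0,"dz":0,"fingers":0.01},{"rx":0,"ry":0,"rz":0,"dx":0,"dy":0,"dz":0,"fingers":0.01}], squeeze=20)

```text
time_s: 34.0
position: [0.5247, -0.1408, 0.0237]
tool_rot: [[-0.238, 0.971, 0.001], [0.971, 0.238, -0.0], [-0.001, 0.001, -1.0]]
ft_force: [-0.8, 0.6, 5.4]
grip_width: 0.014
gripper_force: 19.4
```

Run:
```python
from h import *
E=[.5275,-.1725,np.radians(13.8),0];go(rack(E,(0,.032,.023)),13.8)
```

```text
t 34.0 P [ 0.5247 -0.1408  0.0237] psi 13.78 tool d [ 0.0005 -0.0049  0.0007] rz -0.0003 w 0.014 tilt [ 0.0009 -0.0005]
```

arm_command(deltas=[{"rx":0,"ry":0,"rz":0,"dx":0,"dy":0,"dz":-0.005,"fingers":0.01},{"rx":0,"ry":0,"rz":0,"dx":0,"dy":-0.0025,"dz":0,"fingers":0.01},{"rx":0,"ry":0,"rz":0,"dx":0,"dy":-0.0025,"dz":0,"fingers":0.01},{"rx":0,"ry":0,"rz":0,"dx":0,"dy":0,"dz":0,"fingers":0.01},{"rx":0,"ry":0,"rz":0,"dx":0,"dy":0,"dz":0.003,"fingers":0.01},{"rx":0,"ry":0,"rz":0,"dx":0,"dy":0,"dz":0.002,"fingers":0.01},{"rx":0,"ry":0,"rz":0,"dx":0,"dy":0,"dz":0,"fingers":0.01},{"rx":0,"ry":0,"rz":0,"dx":0,"dy":0,"dz":0,"fingers":0.01}])

```text
time_s: 34.8
position: [0.5199, -0.1421, 0.0237]
tool_rot: [[-0.238, 0.971, 0.001], [0.971, 0.238, -0.001], [-0.001, 0.001, -1.0]]
ft_force: [-0.4, -0.3, 5.2]
grip_width: 0.0137
gripper_force: 20.0
```

arm_command(deltas=[{"rx":0,"ry":0,"rz":0,"dx":0,"dy":0,"dz":0,"fingers":0.0145},{"rx":0,"ry":0,"rz":0,"dx":0,"dy":0,"dz":0,"fingers":0.016},{"rx":0,"ry":0,"rz":0,"dx":0,"dy":0,"dz":0,"fingers":0.018},{"rx":0,"ry":0,"rz":0,"dx":0,"dy":0,"dz":0,"fingers":0.021},{"rx":0,"ry":0,"rz":0,"dx":0,"dy":0,"dz":0,"fingers":0.026},{"rx":0,"ry":0,"rz":0,"dx":0,"dy":0,"dz":0,"fingers":0.034},{"rx":0,"ry":0,"rz":0,"dx":0,"dy":0,"dz":0,"fingers":0.046},{"rx":0,"ry":0,"rz":0,"dx":0,"dy":0,"dz":0,"fingers":0.06},{"rx":0,"ry":0,"rz":0,"dx":0,"dy":0,"dz":0,"fingers":0.06}])

```text
time_s: 35.7
position: [0.5196, -0.1418, 0.0233]
tool_rot: [[-0.238, 0.971, -0.0], [0.971, 0.238, -0.0], [0.0, -0.0, -1.0]]
ft_force: [0.7, 0.1, -0.4]
grip_width: 0.0596
gripper_force: 0.0
```

arm_command(deltas=[{"rx":0,"ry":0,"rz":0,"dx":0,"dy":0,"dz":-0.02,"fingers":0.06},{"rx":0,"ry":0,"rz":0,"dx":0,"dy":0,"dz":-0.035,"fingers":0.06},{"rx":0,"ry":0,"rz":0,"dx":0,"dy":0,"dz":-0.045,"fingers":0.06},{"rx":0,"ry":0,"rz":0,"dx":0,"dy":0,"dz":-0.04,"fingers":0.06},{"rx":0,"ry":0,"rz":0,"dx":-0.032,"dy":0,"dz":0,"fingers":0.06},{"rx":0,"ry":0,"rz":0,"dx":-0.032,"dy":0,"dz":0,"fingers":0.06},{"rx":0,"ry":0,"rz":0,"dx":0,"dy":0,"dz":0,"fingers":0.06},{"rx":0,"ry":0,"rz":0,"dx":0,"dy":0,"dz":0,"fingers":0.06},{"rx":0,"ry":0,"rz":0,"dx":0,"dy":0,"dz":0,"fingers":0.06}])

```text
time_s: 36.6
position: [0.5345, -0.2031, 0.1631]
tool_rot: [[-0.239, 0.971, -0.001], [0.971, 0.239, 0.001], [0.001, -0.0, -1.0]]
ft_force: [1.0, 1.0, -1.1]
grip_width: 0.0599
gripper_force: 0.0
```

Run:
```python
from h import *
p=check();E=[.5275,-.1725,np.radians(13.8),0]
for n,y,h in(('vial',.032,.070),('jar',.096,.069),('dropper_bottle',-.032,.079)):
    print(n,'pred top',proj(p,rack(E,(0,y,h)),True).round(1),[np.round(d['box'],1) for d in env.look_for(n,p)[:1]])
cv2.imwrite('pics/w13.png',cv2.resize(p['color'],(800,600)));go(rack(E,(0,.032,.16)),13.8)
```

```text
cartridge rack xy mm [  3.4 -98.9] want -96.0 0.95 [260. 236.]
dropper_bottle rack xy mm [  1.5 -31.7] want -32.0 0.81 [258. 178.]
vial rack xy mm [ 1.1 34.2] want 32.0 0.64 [258. 114.]
jar rack xy mm [-1.2 89.3] want 96.0 0.69 [256.  60.]
rack o [-2.2  0.5]
vial pred top [257.  121.1] [array([249.4, 111.5, 265.9, 128.4])]
jar pred top [257.2  41.3] [array([229.1,  21.9, 279.7,  77.6])]
dropper_bottle pred top [256.9 201.8] [array([239.2, 167.4, 273.8, 208.9])]
t 37.0 P [ 0.5348 -0.2038  0.1634] psi 13.79 tool d [0.0642 0.0003 0.0034] rz -0.0001 w 0.0603 tilt [ 0. -0.]
```

View pics/w13.png

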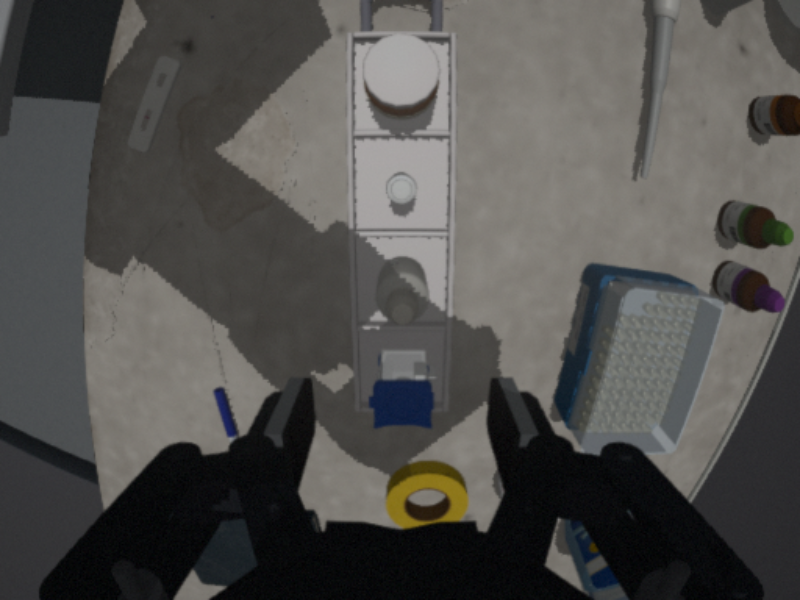

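The vial is now centred (402,187). Dropper and cartridge are fine. The jar cap (401,74) may sit a few mm toward −y, so I measure it from straight above.

arm_command(deltas=[{"rx":0,"ry":0,"rz":0,"dx":0.024,"dy":0,"dz":0,"fingers":0.06},{"rx":0,"ry":0,"rz":0,"dx":0.024,"dy":0,"dz":0,"fingers":0.06},{"rx":0,"ry":0,"rz":0,"dx":0,"dy":0,"dz":0,"fingers":0.06},{"rx":0,"ry":0,"rz":0,"dx":0,"dy":0,"dz":0,"fingers":0.06},{"rx":0,"ry":0,"rz":0,"dx":0,"dy":0,"dz":0,"fingers":0.06}])

```text
time_s: 37.55
position: [0.5236, -0.1581, 0.1634]
tool_rot: [[-0.238, 0.971, 0.0], [0.971, 0.238, -0.0], [-0.0, 0.0, -1.0]]
ft_force: [0.6, 0.2, 0.6]
grip_width: 0.0602
gripper_force: 0.0
```

Run:
```python
from h import *
E=[.5275,-.1725,np.radians(13.8),0];p=check()
inv=lambda X:(1e3*np.array([[np.cos(E[2]),np.sin(E[2])],[-np.sin(E[2]),np.cos(E[2])]])@(X[:2]-E[:2])).round(1)
g=cv2.medianBlur(cv2.resize(cv2.cvtColor(p['color'],cv2.COLOR_BGR2GRAY),None,fx=2,fy=2,interpolation=cv2.INTER_CUBIC),5)
b=env.look_for('jar',p)[0]['box'];print(b)
c=cv2.HoughCircles(g[:400,420:610],cv2.HOUGH_GRADIENT,1,10,param1=60,param2=18,minRadius=35,maxRadius=75)
for x,y,r in c[0][:4]:
    u=((x+420)/2-.25,y/2-.25);print(np.round(u,1),'r',r/2,inv(onz(p,u,.069,True)))
# rim edges along the column through the bay and along the row (gradient peaks)
for y in(.13,.064):print('pred rim row',proj(p,rack(E,(0.024,y,.015)),True).round(1))
col=int(proj(p,rack(E,(0.024,.1,.015)),True)[0]);pr=g[:,2*col].astype(int)
print(col,[ (i/2,int(v)) for i,v in enumerate(pr) if i%2==0 and 60<i<400])
```

```text
cartridge rack xy mm [  3.1 -99.8] want -96.0 0.78 [259. 271.]
dropper_bottle rack xy mm [  0.1 -32.8] want -32.0 0.87 [256. 219.]
vial rack xy mm [ 3.1 36.2] want 32.0 0.96 [260. 157.]
jar rack xy mm [ 0.6 90.6] want 96.0 0.69 [257. 104.]
rack o [-3.3 -6. ]
[230.2, 77.5, 278.9, 127.5]
[257.  101.5] r 24.25 [ 0.3 93.8]
[253.5  92. ] r 32.75 [ -2.4 101.4]
[258.5 110. ] r 31.65 [ 1.5 87. ]
[263.  104.5] r 30.6 [ 5.  91.4]
pred rim row [281.7  64.6]
pred rim row [281.  131.7]
281 [(31.0, 119), (32.0, 121), (33.0, 121), (34.0, 121), (35.0, 120), (36.0, 119), (37.0, 118), (38.0, 117), (39.0, 113), (40.0, 107), (41.0, 94), (42.0, 90), (43.0, 90), (44.0, 89), (45.0, 88), (46.0, 86), (47.0, 86), (48.0, 86), (49.0, 85), (50.0, 84), (51.0, 85), (52.0, 86), (53.0, 85), (54.0, 84), (55.0, 84), (56.0, 86), (57.0, 86), (58.0, 85), (59.0, 86), (60.0, 86), (61.0, 86), (62.0, 86), (63.0, 86), (64.0, 88), (65.0, 98), (66.0, 137), (67.0, 140), (68.0, 131), (69.0, 86), (70.0, 80), (71.0, 85), (72.0, 122), (73.0, 155), (74.0, 163), (75.0, 163), (76.0, 163), (77.0, 162), (78.0, 162), (79.0, 162), (80.0, 1
[... 949 characters left out ...]
), (150.0, 161), (151.0, 162), (152.0, 161), (153.0, 161), (154.0, 160), (155.0, 161), (156.0, 161), (157.0, 161), (158.0, 160), (159.0, 160), (160.0, 161), (161.0, 161), (162.0, 161), (163.0, 160), (164.0, 160), (165.0, 159), (166.0, 160), (167.0, 160), (168.0, 160), (169.0, 160), (170.0, 160), (171.0, 160), (172.0, 160), (173.0, 159), (174.0, 159), (175.0, 159), (176.0, 159), (177.0, 159), (178.0, 158), (179.0, 159), (180.0, 159), (181.0, 159), (182.0, 159), (183.0, 158), (184.0, 158), (185.0, 158), (186.0, 158), (187.0, 158), (188.0, 156), (189.0, 135), (190.0, 99), (191.0, 95), (192.0, 104), (193.0, 140), (194.0, 147), (195.0, 147), (196.0, 151), (197.0, 154), (198.0, 149), (199.0, 119)]
```

The cap centre is 2 mm from the bay middle, and everything stands upright in its own bay with the arm clear. I hand the job in.

```bash
python3 -c "
from rig import env
print(env.close_job())"
```

```text
the job is handed in; nothing more can be done
None
```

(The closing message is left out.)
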